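# Clear the tart press and lock its thickness stop

## Task

Clear the tart press and set it for the next batch: lift the pressed tart out of the die and set it down (not dropped) upright in free space on the sheet pan, disturbing nothing else on the bench. Then lift the stop post at the end of the press opposite its hinge until the lower of the post's two rings is level with the top of the clamp and, while the gripper keeps holding it there, swing the upright cam lever beside it round to its closed stop with the same hand. Finish while still gripping the post at that ring with the lever closed: do not let go.

Things in the scene. Friction and masses are not known exactly. Their poses are not given: they have to be found in the camera images.
- press: Hand tart press, cream enamel base 400 x 150 x 35 mm, fixed. Origin at bench level under the die's middle; x runs along the press from the stop post (x = -120 mm) through the die to the hinge column (x = +165, 180 mm high), z up. The die is an aluminium block 104 x 104 mm, top 75 mm above the bench, pocket 63 mm wide, 14 deep. The press arm is parked upright over the column, 510 mm high.
- tart: The pressed tart in the die: a round aluminium tin lined with pastry, rigid, 60 mm across (straight-sided upper half, 50 mm foot), 28 mm high, about 90 g. Origin at the centre of its underside, z up. It sits loosely in the pocket with its upper 14 mm standing proud of the die, so fingertips can take it across the rim from above.
- pan: Aluminium sheet pan, fixed to the bench, 330 x 240 mm outside (x by y), rim 25 mm high, walls and floor 3 mm thick. Origin at bench level under its centre, x along its long side. Three tarts stand in a row near its +x end; the rest is free.
- tart_a: Tart like the one in the die (60 x 28 mm), on the pan near x = +100 mm, y = -72 mm of it. Leave it alone.
- tart_b: The same, on the pan near x = +100 mm, y = 0. Leave it alone.
- tart_c: The same, on the pan near x = +100 mm, y = +72 mm. Leave it alone.
- stop_post: The press's stop post: upright, round, steel, 22 mm thick, with a dark cap, in a round clamp. It slides up and turns freely about its axis, so it turns along with a gripper that twists while holding it. About 0.4 kg; with the lever open it sinks back if let go. At rest 45 mm of it stand above the clamp and both dark rings are hidden inside. Origin on its axis, 130 mm below its top.
- post_top (a point): Centre of the top of the stop post, on its axis.
- lower_ring (a point): Point on the axis of the stop post at the height of the lower of its two dark rings: 75 mm below the top of the post (the upper ring is 60 mm below the top).
- clamp_top (a point): Point on the axis of the post at the level of the top of the clamp, 97 mm above the bench. The clamp's top is a dark cam ring of 52 mm diameter which carries the cam lever. The job wants lower_ring at this height.
- post_height (a joint): Height of the stop post in m: 0 at its bottom stop (where it starts), 0.030 with the lower ring level with the top of the clamp, 0.050 at the top stop.
- cam_lever (a joint): Angle of the cam lever about the post's axis in rad: 0 fully open (it starts between 0 and 0.25), 1.40 at its closed stop; it closes counter-clockwise seen from above. It stays where it is left and needs about 0.08 N m (4 N at the lever), a little more from 1.0 on, where the cam begins to clamp the post; closed, it takes about 20 N to slide the post.
- lever_foot (a point): Foot of the cam lever on the cam ring, 21 mm from the post's axis. The lever is a black bar 10 mm thick standing upright beside the post, up to a small ball. At joint 0 it stands 30 degrees counter-clockwise from the press's +x axis, seen from the post's axis; at 1.40 it stands 110 degrees from it.
- lever_knob (a point): Centre of the small ball (16 mm) on top of the cam lever, 24.5 mm from the post's axis and 60 mm above the top of the clamp (the bar under it is 24 mm from the axis). When the post is gripped, the side of a finger pushes the lever round as the wrist turns about the post.
- scraper: Bench scraper lying flat, steel blade with a wooden handle along one side, 87 x 150 mm overall, 22 mm high. Leave it alone.
- tin_stack: Stack of empty tart tins, 64 mm across and 56 mm high. Leave it alone.
- dredger: Aluminium flour shaker, 72 mm across, 104 mm high, with a handle. Leave it alone.
- docker: Short wooden-handled hand tool lying on the bench, 180 mm long, 32 mm high. Leave it alone.

How it is judged:
By the outcome, as a careful person would: the job done as asked, in the order asked, and still so for the second after the job is handed in, while the arm keeps its last pose, push and grip.
It also fails if it takes over 58 s, if anything falls off the work surface, if the arm or the gripper's body presses on something with over 40 N, if the wrist force passes 120 N, or if a joint passes its speed limit or range.

## Robot

A 7-joint arm with a two-finger parallel gripper is mounted at the origin on the work surface. World frame = base frame: x ahead of the robot, y to its left, z up, the work surface at z = 0. Lengths are in m, angles in rad, forces in N, time in s.
With the tool pointing down it reaches from about 0.4 to 0.85 m from the base axis. Payload 10.4 kg.
Tool frame: the origin (TCP) lies between the finger pads; the fingertips stand tcp_to_tips ahead of it and the grasp point (between the pads) lies 8 mm behind it (tcp_to_tips is the distance from the TCP to the fingertips, in m); z points along the fingers, y is the line along which they close (so a half turn about z gives the same grasp; the last joint's range is limited). The gripper opens to 85 mm and grips with 20 to 120 N. Pads are 22 mm wide; open, the fingers measure 114 mm over their backs; the gripper's body (76 mm by 85 mm) begins 54 mm behind the grasp point. The pads swing forward as they close: fully open they stand 13 mm farther back than shut.
Start: joints at [-1.311, 0.332, -0.065, 1.46, 0.022, 1.35, -0.088], TCP at [0.174, 0.6, 0.219] pointing down, gripper open.
Joint ranges: [-2.6, 2.6], [-0.5, 2.12], [-1.47, 1.34], [0.16, 2.42], [-1.27, 4.41], [0.06, 2.06], [-2.6, 2.6]. Speed limits (rad/s): [2.22, 2.22, 2.79, 2.79, 3.14, 3.14, 3.14].

## Interface

Orientations are given as a unit quaternion [x, y, z, w].
In Python, from workcell import * gives the robot as it stands.
- The arm moves only by the tool apply_moves, never from a script. Its argument "rows" is a list of rows, each an object of numbers: "x", "y", "z": the shift along the tool's x, y, z in mm; "ax", "ay", "az": the turn, a rotation vector about the tool's x, y, z in degrees; "gripper": the closure, from 0 (fully open) to 1 (shut). A call has 1 to 5 rows; each row shifts and turns the commanded pose from where the row before left it, along the tool's axes as they then stand; what a row does not reach is not made up. A row lasts 1/12 s, in which the tool goes at most 41.7 mm and 7.16 degrees, less where a joint would pass 70% of its speed; a pose out of reach is approached as far as the arm can. A call with a gripper value outside its range is refused whole. The fingers move at their own pace and stop on an object; "newtons" is the grip in N (left out, the last holds). Time passes only in rows, so rows that do not move let the fingers close. It gives the time, the measured TCP pose, the force, the opening and the grip force at its end, in the units of the state.
- get_obs(): the state, without advancing time (a new reading comes with each control period).
- camera(name): name is "scene" or "top" or "wrist"; returns a dict with "color" (400x640x3 uint8, red, green, blue), "fov_y" (degrees; the focal length in pixels is half the picture's height over the tangent of half this angle, whatever the lens; pixels are square), "cx", "cy" (the principal point, pixels), "rvec" (rotation vector, rad) and "tvec" (3), from world to camera coordinates, as OpenCV has them. Camera axes: x right, y down, z forward; pixel columns grow to the right and rows downward; lengths in m; the calibration is good to about 2 mm. A picture is of the moment at which its call begins. There is no depth.
- hand_in(): hands the job in; it is judged then, once.
The state is a dict: "clock": time; "joint_pos": joint angles; "joint_velocities": joint speeds; "tau": joint torques, N m; "position": TCP position; "ee_rot": TCP orientation; "ft_force": force on the tool from outside, world axes, zero at the start; "torque": the same for the moment, N m; "grip_width": opening from 0.0 (shut) to 1.0 (fully open); "grasp_force": force on a finger pad.
Only numpy, scipy, OpenCV 4.12 (cv2) and the standard library are available. Lean on these libraries where they do the work, as an engineer would, in place of code of your own. Each camera call takes 0.05 s, during which the arm holds its last target. There are 200 camera calls.

## Working session

There is one attempt and no reset: what is moved stays moved. The work goes in short steps, Python scripts to look and compute and a tool call to move; the robot and the scene stay as the last step left them, time stands still between calls to the robot, and variables do not carry over. Pictures are saved under pics/ and viewed, at most 10 in all, crops included, and the job is handed in when it is done.

Besides the shell and the picture viewer there is one more tool, called after "Request:" by a JSON object that holds its "op" and its "data". apply_moves: Moves the arm, as the interface text tells. Its arguments: {"type":"object","properties":{"rows":{"type":"array","items":{"type":"object","properties":{"x":{"type":"number"},"y":{"type":"number"},"z":{"type":"number"},"ax":{"type":"number"},"ay":{"type":"number"},"az":{"type":"number"},"gripper":{"type":"number"}}}},"newtons":{"type":"number"}},"required":["rows"]}

```bash
ls; mkdir -p pics; cat > h.py <<'E'
from workcell import *
import numpy as np, cv2
from scipy.spatial.transform import Rotation as R
def snap(n,f):
    c=camera(n); cv2.imwrite('pics/'+f+'.png',c['color'][:,:,::-1]); 
    np.savez('pics/'+f+'.npz',**{k:np.array(v) for k,v in c.items()}); return c
def load(f): return np.load('pics/'+f+'.npz')
def K(c):
    f=c['color'].shape[0]/2/np.tan(np.radians(float(c['fov_y']))/2); return np.array([[f,0,c['cx']],[0,f,c['cy']],[0,0,1.]])
def atz(c,u,v,z):
    Rm=cv2.Rodrigues(np.array(c['rvec'],float))[0]; t=np.array(c['tvec'],float).ravel()
    o=-Rm.T@t; d=Rm.T@np.linalg.inv(K(c))@[u,v,1]; return o+d*(z-o[2])/d[2]
def proj(c,P):
    return cv2.projectPoints(np.array(P,float).reshape(-1,1,3),np.array(c['rvec'],float),np.array(c['tvec'],float),K(c),None)[0].reshape(-1,2)
E
python3 - <<'E'
from h import *
o=get_obs();print(o); print([k for k in globals() if 'tcp' in k.lower()])
try: print(tcp_to_tips)
except Exception as e: print(e)
for n in('scene','top'):
    c=snap(n,n+'0');print(n,{k:v for k,v in c.items() if k!='color'})
E
```

```text
pics
{'clock': 0.0, 'joint_pos': array([-1.31061147,  0.33288902, -0.06471306,  1.46097922,  0.02157928,
        1.34991596, -0.08851416]), 'joint_velocities': array([ 0.00109863,  0.00042207, -0.00064858,  0.00015074, -0.00155952,
       -0.00157104,  0.00147677]), 'tau': array([ 2.38520588e-04, -6.25443077e+01,  4.97620110e-02, -3.91622257e+01,
        1.64012419e-02,  9.57601180e-03,  2.33903376e-05]), 'position': array([0.17427074, 0.59977635, 0.21798718]), 'ee_rot': array([ 1.40914111e-01,  9.90021542e-01, -7.43924660e-04, -8.22147237e-05]), 'ft_force': array([-0.46297778,  0.15871211, -0.07945474]), 'torque': array([-0.04417378,  0.01353684, -0.03513989]), 'grasp_force': 0.0, 'grip_width': 0.9971763027348102}
['tcp_to_tips']
0.011
scene {'fov_y': 47.030868215289445, 'cx': 320.4904723733802, 'cy': 201.6459799998575, 'rvec': array([ 1.53876667,  2.13735968, -0.78156392]), 'tvec': array([ 0.13969914, -0.317404  ,  1.82056548])}
top {'fov_y': 57.452629739641, 'cx': 321.43299713347557, 'cy': 195.85598676335766, 'rvec': array([ 2.16281985, -2.10388293,  0.15968857]), 'tvec': array([0.02809341, 0.54135498, 1.27393288])}
```

View pics/top0.png

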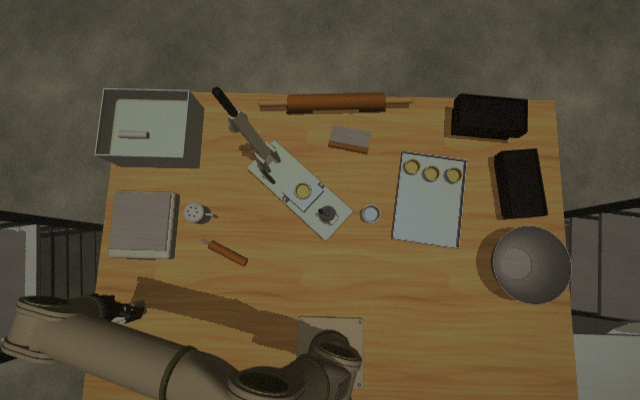

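View pics/scene0.png

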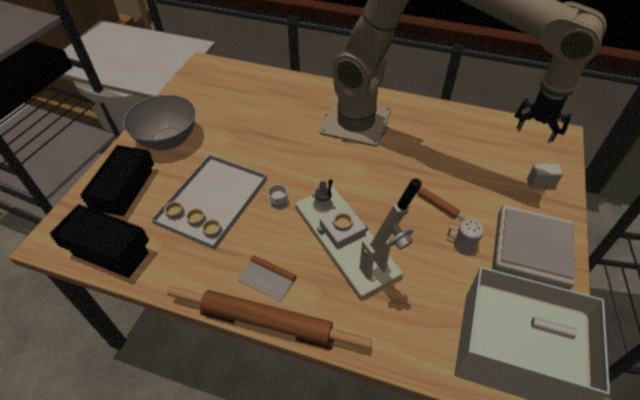

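The top view shows the press diagonal: the die tart is at about (303,191), the post at (327,214) and the column near (262,165). The pan is centred near (430,200), with its tarts at (412,167), (431,174) and (453,175). I'll enlarge this area.

```bash
python3 - <<'E'
from h import *
i=cv2.imread('pics/top0.png')[130:255,240:365]; j=cv2.imread('pics/scene0.png')[165:265,285:410]
f=lambda a,s:np.clip(cv2.resize(a,None,fx=s,fy=s,interpolation=cv2.INTER_CUBIC).astype(float)*1.8,0,255).astype(np.uint8)
a=f(i,4);b=f(j,4)[:400]; b=np.vstack([b,np.zeros((100,500,3),np.uint8)])
o=np.hstack([a,b]);o=cv2.resize(o,None,fx=.8,fy=.8);cv2.imwrite('pics/crop0.png',o)
c=load('top0')
T=atz(c,303,191,.089);P=atz(c,327,211,.142);print('tart',T,'post',P,np.linalg.norm((T-P)[:2]))
for u,v in((412,167),(431,174),(453,175)):print(atz(c,u,v,.031))
for u,v in((403,152),(467,160),(457,249),(393,239)):print('pan',atz(c,u,v,.025))
E
```

```text
tart [0.54848115 0.10730705 0.089     ] post [0.47420391 0.02191751 0.142     ] 0.11317456721636489
[ 0.65901473 -0.2873238   0.031     ]
[ 0.63446395 -0.35661927  0.031     ]
[ 0.63284053 -0.43701352  0.031     ]
pan [ 0.71702191 -0.25593472  0.025     ]
pan [ 0.69251603 -0.49251971  0.025     ]
pan [ 0.36445442 -0.4455537   0.025     ]
pan [ 0.39355971 -0.21781144  0.025     ]
```

View pics/crop0.png

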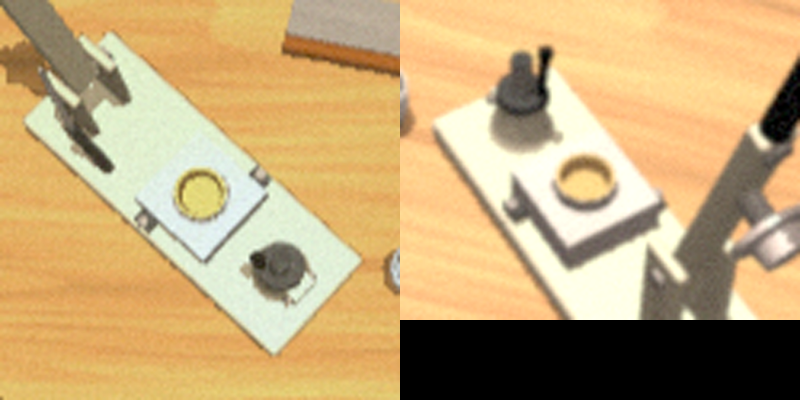

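The crop gives, in crop pixels: tart (201,194), cam ring (280,267), post cap about (286,262), lever knob (259,259). The base corners are (110,32), (25,122), (275,355) and (362,260).

```bash
python3 - <<'E'
from h import *
c=load('top0')
g=lambda u,v,z:atz(c,240+u/3.2,130+v/3.2,z)
T=g(201,194,.089);Cc=g(280,267,.095);P=g(286,262,.142);Kn=g(259,259,.157)
cor=[g(*p,.035) for p in((110,32),(25,122),(275,355),(362,260))]
d=lambda v:np.degrees(np.arctan2(v[1],v[0]))
print('T',T,'cam',Cc,'cap',P,'knob',Kn)
for i in range(4):
  v=cor[i-1]-cor[i];print(np.linalg.norm(v),d(v))
print('mid',np.mean(cor,0),'T-C',np.linalg.norm(T-Cc),d(T-Cc))
th=d(T-Cc);x=np.array([np.cos(np.radians(th)),np.sin(np.radians(th)),0])
print('knob ang',d(Kn-Cc)-th,np.linalg.norm((Kn-Cc)[:2]))
s=load('scene0'); u=lambda a,b:(285+a/3.2,165+b/3.2)
for nm,p,z in(('cap',(521,58),.142),('ring',(522,98),.095),('knob',(546,52),.157),('tart',(584,180),.089)):
  print(nm,atz(s,*u(p[0]-400,p[1]),z))
E
```

```text
T [0.54979244 0.10801035 0.089     ] cam [0.47140946 0.01979361 0.095     ] cap [0.47150334 0.01397845 0.142     ] knob [0.47208304 0.04181696 0.157     ]
0.39446881133303746 -131.09984321065255
0.14388435484481016 -40.11148934892313
0.39191916647404346 48.769359072363486
0.14475765656098857 138.87293338285983
mid [0.56348765 0.12289871 0.035     ] T-C 0.1181612677584518 48.378035126905424
knob ang 39.87013241089853 0.022033644647995666
cap [0.47479552 0.02151892 0.142     ]
ring [0.48454718 0.0256346  0.095     ]
knob [0.47286219 0.04609151 0.157     ]
tart [0.55816468 0.11196263 0.089     ]
```

Request:
{"op": "apply_moves", "data": {"rows": [{"x":-20,"y":-20,"z":-3,"gripper":0},{"x":-20,"y":-20,"z":-3},{"x":-20,"y":-20,"z":-3},{"x":-20,"y":-20,"z":-3},{"x":-20,"y":-20,"z":-3}]}}

```text
invalid input at $.rows[0]: expected keys x, y, z, ax, ay, az, gripper
```

Request:
{"op": "apply_moves", "data": {"rows": [{"x":-20,"y":-20,"z":-3},{"x":-20,"y":-20,"z":-3},{"x":-20,"y":-20,"z":-3},{"x":-20,"y":-20,"z":-3},{"x":-20,"y":-20,"z":-3}]}}

```text
invalid input at $.rows[0]: expected keys x, y, z, ax, ay, az, gripper
```

Request:
{"op": "apply_moves", "data": {"rows": [{"x":-20,"y":-20},{"x":-20,"y":-20},{"x":-20,"y":-20},{"x":-20,"y":-20},{"x":-20,"y":-20}]}}

```text
invalid input at $.rows[0]: expected keys x, y, z, ax, ay, az, gripper
```

Request:
{"op": "apply_moves", "data": {"rows": [{"x":-20,"y":-20,"az":5},{"x":-20,"y":-20,"az":5},{"x":-20,"y":-20,"az":5},{"az":5},{"az":5}]}}

```text
invalid input at $.rows[0]: expected keys x, y, z, ax, ay, az, gripper
```

```bash
cat >> h.py <<'E'
def togo(P):
    o=get_obs(); M=R.from_quat(o['ee_rot']); print('tool mm',(M.inv().apply(np.array(P)-o['position'])*1000).round(1),'ydir',np.degrees(np.arctan2(M.as_matrix()[1,1],M.as_matrix()[0,1])).round(2),'pos',o['position'].round(4),'zax',M.as_matrix()[:,2].round(3),'t',o['clock'],'w',o['grip_width'],'gf',o['grasp_force'],'F',o['ft_force'].round(1),'q7',o['joint_pos'][6].round(2))
E
python3 - <<'E'
from h import *
togo([.552,.109,.25]); c=snap('wrist','w1'); print(proj(c,[[.552,.109,.089],[.473,.0195,.142],[.473,.0195,.097]]))
b=np.clip(c['color'][:,:,::-1]*1.6,0,255).astype(np.uint8); cv2.imwrite('pics/w1b.png',b)
E
```

```text
tool mm [-499.7 -366.   -31.4] ydir 73.8 pos [0.1743 0.5998 0.2181] zax [-0.    -0.001 -1.   ] t 0.1 w 0.9983045444643419 gf 0.0 F [ 0.  -0.6  0.1] q7 -0.09
[[  40.71854114  554.7541007 ]
 [-103.69172575  587.24645724]
 [ -59.98394835  536.89527419]]
```

View pics/w1b.png

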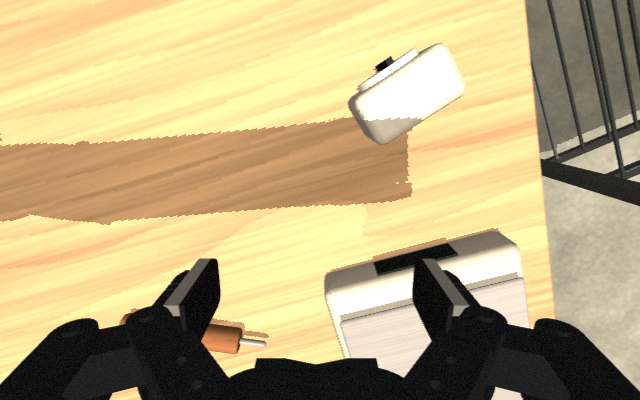

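The wrist view shows only the bench by the scale, because every row needs all seven keys and the moves were refused. I'll redo the approach.

Request:
{"op": "apply_moves", "data": {"rows": [{"x":-20,"y":-20,"z":-3,"ax":0,"ay":0,"az":0,"gripper":0},{"x":-20,"y":-20,"z":-3,"ax":0,"ay":0,"az":0,"gripper":0},{"x":-20,"y":-20,"z":-3,"ax":0,"ay":0,"az":0,"gripper":0},{"x":-20,"y":-20,"z":-3,"ax":0,"ay":0,"az":0,"gripper":0},{"x":-20,"y":-20,"z":-3,"ax":0,"ay":0,"az":0,"gripper":0}]}}

```text
clock: 0.57
position: [0.2429, 0.4749, 0.2337]
ee_rot: [0.141, 0.99, -0.0, -0.0]
ft_force: [-0.6, 0.1, -0.2]
grip_width: 1.0
grasp_force: 0.0
```

Request:
{"op": "apply_moves", "data": {"rows": [{"x":-20,"y":-20,"z":-3,"ax":0,"ay":0,"az":0,"gripper":0},{"x":-20,"y":-20,"z":-3,"ax":0,"ay":0,"az":0,"gripper":0},{"x":-20,"y":-20,"z":-3,"ax":0,"ay":0,"az":0,"gripper":0},{"x":-20,"y":-20,"z":-3,"ax":0,"ay":0,"az":0,"gripper":0},{"x":-20,"y":-20,"z":-3,"ax":0,"ay":0,"az":0,"gripper":0}]}}

```text
clock: 0.98
position: [0.311, 0.3509, 0.2488]
ee_rot: [0.141, 0.99, 0.0, -0.0]
ft_force: [0.6, -0.3, -0.1]
grip_width: 0.998
grasp_force: 0.0
```

Request:
{"op": "apply_moves", "data": {"rows": [{"x":-20,"y":-20,"z":0,"ax":0,"ay":0,"az":0,"gripper":0},{"x":-20,"y":-20,"z":0,"ax":0,"ay":0,"az":0,"gripper":0},{"x":-20,"y":-20,"z":0,"ax":0,"ay":0,"az":0,"gripper":0},{"x":-20,"y":-20,"z":0,"ax":0,"ay":0,"az":0,"gripper":0},{"x":-20,"y":-20,"z":0,"ax":0,"ay":0,"az":0,"gripper":0}]}}

```text
clock: 1.4
position: [0.3791, 0.227, 0.2487]
ee_rot: [0.141, 0.99, 0.0, -0.0]
ft_force: [0.4, -0.2, -0.0]
grip_width: 1.002
grasp_force: 0.0
```

Request:
{"op": "apply_moves", "data": {"rows": [{"x":-20,"y":-20,"z":0,"ax":0,"ay":0,"az":5,"gripper":0},{"x":-20,"y":-20,"z":0,"ax":0,"ay":0,"az":5,"gripper":0},{"x":-20,"y":-20,"z":0,"ax":0,"ay":0,"az":5,"gripper":0},{"x":0,"y":0,"z":0,"ax":0,"ay":0,"az":5,"gripper":0},{"x":0,"y":0,"z":0,"ax":0,"ay":0,"az":5,"gripper":0}]}}

```text
clock: 1.82
position: [0.4134, 0.1492, 0.2488]
ee_rot: [0.355, 0.935, 0.0, -0.0]
ft_force: [-0.2, 0.2, 0.6]
grip_width: 1.003
grasp_force: 0.0
```

```bash
python3 - <<'E'
from h import *
togo([.552,.109,.25]); c=snap('wrist','w1'); print(proj(c,[[.552,.109,.089],[.473,.0195,.142],[.473,.0195,.097]]).round(0))
E
```

```text
tool mm [-130.3   62.1   -1.2] ydir 48.35 pos [0.4134 0.1492 0.2488] zax [-0.  0. -1.] t 1.8167 w 1.0030306670710174 gf 0.0 F [-0.2  0.2  0.6] q7 0.36
[[373. 298.]
 [255. 330.]
 [262. 302.]]
```

View pics/w1.png

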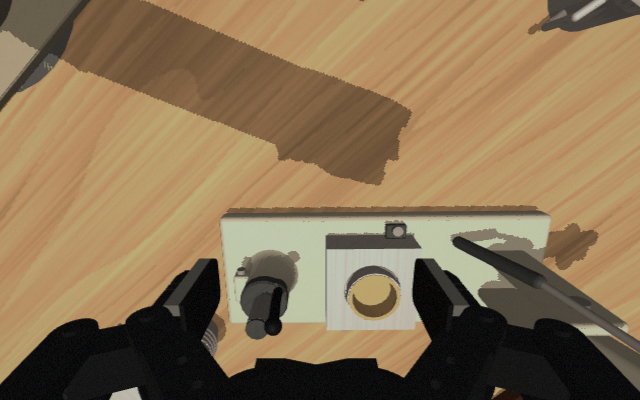

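The wrist view shows the tart rim centred near (374,290), the cam ring near (264,298), the post cap at (257,327) and the knob at (272,326). All are close to the predictions.

```bash
python3 - <<'E'
from h import *
c=load('w1')
print('tart',atz(c,374,291,.089),'ring',atz(c,264,298,.097),'cap',atz(c,257,328,.142),'knob',atz(c,272,326,.157))
i=c['color'][200:350,215:425,::-1]; i=np.clip(i*1.3,0,255).astype(np.uint8)
cv2.imwrite('pics/w1c.png',cv2.resize(i,None,fx=3.8,fy=3.8,interpolation=cv2.INTER_CUBIC))
E
```

```text
tart [0.54654937 0.11506084 0.089     ] ring [0.47030537 0.02445577 0.097     ] cap [0.47263374 0.02240333 0.142     ] knob [0.47346103 0.04369544 0.157     ]
```

View pics/w1c.png

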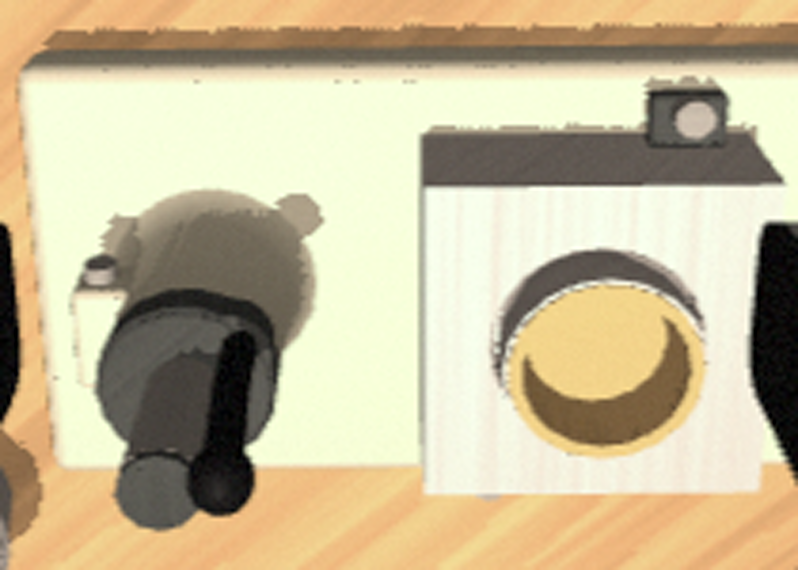

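In the crop, the tart rim centre is (605,369), the cam ring top (187,382), the cap top (161,490), the knob (221,482) and the foot near (240,340).

```bash
python3 - <<'E'
from h import *
c=load('w1'); g=lambda u,v,z:atz(c,215+u/3.8,200+v/3.8,z)
T=g(605,369,.089);A=g(187,382,.097);P=g(161,490,.142);Kn=g(221,482,.157)
print(T,A,P,Kn)
d=lambda v:np.degrees(np.arctan2(v[1],v[0]))
print(d(T-P),np.linalg.norm((T-P)[:2]),'knob',d(Kn-P),d(Kn-A),np.linalg.norm((Kn-P)[:2]))
print('base edge',d(g(760,465,.035)-g(60,465,.035)),'die',g(424,185,.075),g(783,185,.075),g(760,492,.075),g(427,492,.075))
togo([*T[:2],.20])
E
```

```text
[0.55260537 0.1104827  0.089     ] [0.47266214 0.02247001 0.097     ] [0.47360855 0.02192518 0.142     ] [0.47477039 0.04385097 0.157     ]
48.265773943793825 0.11867153560859445 knob 86.96676149659825 84.36862732631545 0.021956555522733668
base edge 48.19965234403239 die [0.47971469 0.10573092 0.075     ] [0.54825693 0.18247963 0.075     ] [0.6272659  0.11518961 0.075     ] [0.55837576 0.03815049 0.075     ]
tool mm [-130.4   63.7   48.7] ydir 48.09 pos [0.413  0.1501 0.2487] zax [-0.  0. -1.] t 1.8667 w 1.0003428418363867 gf 0.0 F [0.4 1.  0.2] q7 0.35
```

Request:
{"op": "apply_moves", "data": {"rows": [{"x":-26,"y":13,"z":0,"ax":0,"ay":0,"az":0,"gripper":0},{"x":-26,"y":13,"z":0,"ax":0,"ay":0,"az":0,"gripper":0},{"x":-26,"y":13,"z":0,"ax":0,"ay":0,"az":0,"gripper":0},{"x":-26,"y":13,"z":0,"ax":0,"ay":0,"az":0,"gripper":0},{"x":-26,"y":12,"z":0,"ax":0,"ay":0,"az":0,"gripper":0}]}}

```text
clock: 2.28
position: [0.554, 0.1136, 0.2485]
ee_rot: [0.35, 0.937, -0.0, -0.0]
ft_force: [-0.5, 0.0, -0.1]
grip_width: 1.0
grasp_force: 0.0
```

Request:
{"op": "apply_moves", "data": {"rows": [{"x":0,"y":0,"z":30,"ax":0,"ay":0,"az":0,"gripper":0},{"x":0,"y":0,"z":30,"ax":0,"ay":0,"az":0,"gripper":0},{"x":0,"y":0,"z":30,"ax":0,"ay":0,"az":0,"gripper":0},{"x":0,"y":0,"z":25,"ax":0,"ay":0,"az":0,"gripper":0},{"x":0,"y":0,"z":15,"ax":0,"ay":0,"az":0,"gripper":0}]}}

```text
clock: 2.7
position: [0.5512, 0.1134, 0.1155]
ee_rot: [0.351, 0.937, -0.001, -0.001]
ft_force: [-0.1, 0.8, -0.5]
grip_width: 1.004
grasp_force: 0.0
```

```bash
python3 - <<'E'
from h import *
togo([.5525,.1103,.09]); c=snap('wrist','w2');print(proj(c,[.5525,.1103,.089]))
E
```

```text
tool mm [-3.1 -1.4 25.5] ydir 48.96 pos [0.5512 0.1134 0.1155] zax [-0.004 -0.001 -1.   ] t 2.7 w 1.0035276593103077 gf 0.0 F [-0.1  0.8 -0.5] q7 0.68
[[313.94376086 236.21680217]]
```

View pics/w2.png

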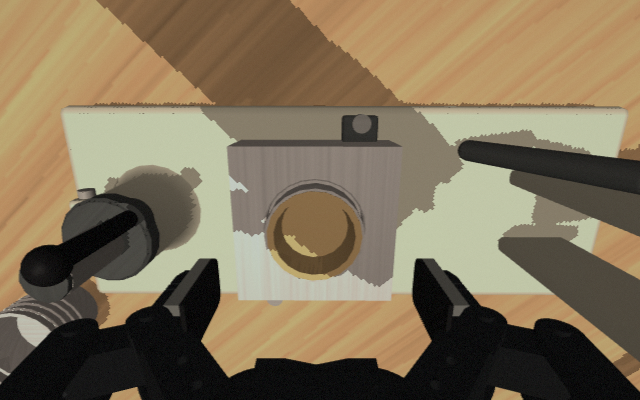

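The tart rim is centred at (314,235), against a predicted (314,236), so the estimate holds. I'll correct by 3 mm and descend.

Request:
{"op": "apply_moves", "data": {"rows": [{"x":-3,"y":-1.4,"z":7,"ax":0,"ay":0,"az":0,"gripper":0.12},{"x":0,"y":0,"z":7,"ax":0,"ay":0,"az":0,"gripper":0.12},{"x":0,"y":0,"z":6,"ax":0,"ay":0,"az":0,"gripper":0.12},{"x":0,"y":0,"z":3,"ax":0,"ay":0,"az":0,"gripper":0.12},{"x":0,"y":0,"z":0,"ax":0,"ay":0,"az":0,"gripper":0.12}], "newtons": 30}}

```text
clock: 3.17
position: [0.5541, 0.1105, 0.0956]
ee_rot: [0.352, 0.936, 0.0, -0.0]
ft_force: [0.6, -0.2, 0.1]
grip_width: 0.879
grasp_force: 0.0
```

```bash
python3 - <<'E'
from h import *
togo([.5525,.1103,.087]); c=snap('scene','s2'); q=proj(c,[.5525,.1103,.089])[0].astype(int);print(q)
w=snap('wrist','w3')['color']
a=cv2.resize(c['color'][q[1]-50:q[1]+50,q[0]-50:q[0]+50],(400,400),interpolation=cv2.INTER_CUBIC)
b=cv2.resize(w[150:350,150:350+140],(580,400))[:,:400]
b=cv2.resize(w[170:370,180:380],(400,400),interpolation=cv2.INTER_CUBIC)
cv2.imwrite('pics/c3.png',np.clip(np.hstack([a,b])[:,:,::-1]*1.6,0,255).astype(np.uint8))
E
```

```text
tool mm [ 1.1 -1.2  8.6] ydir 48.81 pos [0.5541 0.1105 0.0956] zax [-0.  0. -1.] t 3.1667 w 0.8788480714565674 gf 0.0 F [ 0.6 -0.2  0.1] q7 0.7
[342 219]
```

View pics/c3.png

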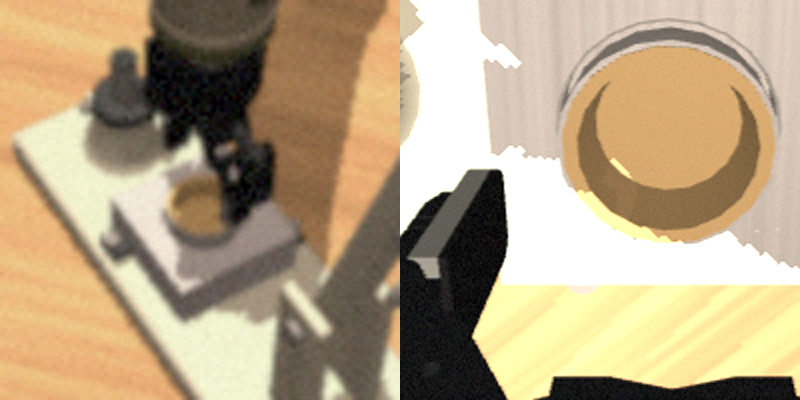

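The scene crop shows the fingers either side of the tart rim, over the die, with clear space around them. I'll lower the last millimetres slowly.

Request:
{"op": "apply_moves", "data": {"rows": [{"x":1,"y":-1.2,"z":2,"ax":0,"ay":0,"az":0,"gripper":0.12},{"x":0,"y":0,"z":2,"ax":0,"ay":0,"az":0,"gripper":0.2},{"x":0,"y":0,"z":2,"ax":0,"ay":0,"az":0,"gripper":0.2},{"x":0,"y":0,"z":2,"ax":0,"ay":0,"az":0,"gripper":0.2},{"x":0,"y":0,"z":0,"ax":0,"ay":0,"az":0,"gripper":0.2}]}}

```text
clock: 3.68
position: [0.5524, 0.1102, 0.0874]
ee_rot: [0.352, 0.936, -0.0, -0.0]
ft_force: [0.7, -0.2, -0.8]
grip_width: 0.799
grasp_force: 0.0
```

Request:
{"op": "apply_moves", "data": {"rows": [{"x":0,"y":0,"z":1,"ax":0,"ay":0,"az":0,"gripper":0.2},{"x":0,"y":0,"z":0,"ax":0,"ay":0,"az":0,"gripper":0.2}]}}

```text
clock: 3.85
position: [0.5526, 0.1102, 0.0866]
ee_rot: [0.352, 0.936, -0.0, -0.0]
ft_force: [-0.1, 0.4, -0.5]
grip_width: 0.801
grasp_force: 0.0
```

Request:
{"op": "apply_moves", "data": {"rows": [{"x":0,"y":0,"z":1,"ax":0,"ay":0,"az":0,"gripper":0.2},{"x":0,"y":0,"z":0,"ax":0,"ay":0,"az":0,"gripper":0.2}]}}

```text
clock: 4.02
position: [0.5527, 0.1102, 0.0857]
ee_rot: [0.352, 0.936, 0.0, -0.0]
ft_force: [-0.4, -0.4, 0.5]
grip_width: 0.805
grasp_force: 0.0
```

Request:
{"op": "apply_moves", "data": {"rows": [{"x":0,"y":0,"z":1,"ax":0,"ay":0,"az":0,"gripper":0.2},{"x":0,"y":0,"z":1,"ax":0,"ay":0,"az":0,"gripper":0.2},{"x":0,"y":0,"z":0,"ax":0,"ay":0,"az":0,"gripper":0.2}]}}

```text
clock: 4.27
position: [0.5525, 0.1102, 0.0836]
ee_rot: [0.352, 0.936, -0.0, -0.0]
ft_force: [0.6, 1.2, -0.2]
grip_width: 0.803
grasp_force: 0.0
```

Request:
{"op": "apply_moves", "data": {"rows": [{"x":0,"y":0,"z":0,"ax":0,"ay":0,"az":0,"gripper":0.5},{"x":0,"y":0,"z":0,"ax":0,"ay":0,"az":0,"gripper":0.5},{"x":0,"y":0,"z":0,"ax":0,"ay":0,"az":0,"gripper":0.5},{"x":0,"y":0,"z":0,"ax":0,"ay":0,"az":0,"gripper":0.5},{"x":0,"y":0,"z":0,"ax":0,"ay":0,"az":0,"gripper":0.5}], "newtons": 30}}

```text
clock: 4.68
position: [0.5527, 0.1102, 0.0838]
ee_rot: [0.352, 0.936, 0.0, 0.0]
ft_force: [-1.0, 0.7, 0.1]
grip_width: 0.496
grasp_force: 0.0
```

The fingers went to 0.496 open with no grip force, so they missed the rim. I'll look.

```bash
python3 - <<'E'
from h import *
togo([.5525,.1103,.087]); c=snap('scene','s4'); q=proj(c,[.5525,.1103,.089])[0].astype(int)
w=snap('wrist','w4')
print(proj(w,[[.5525,.1103,.089],[.5525,.1103,.061]]))
a=cv2.resize(c['color'][q[1]-35:q[1]+40,q[0]-35:q[0]+30],None,fx=5,fy=5,interpolation=cv2.INTER_CUBIC)
b=cv2.resize(w['color'][150:400,170:470],(450,375),interpolation=cv2.INTER_CUBIC)
cv2.imwrite('pics/c4.png',np.clip(np.hstack([a,b])[:,:,::-1]*1.5,0,255).astype(np.uint8))
E
```

```text
tool mm [ 0.2 -0.1 -3.2] ydir 48.8 pos [0.5527 0.1102 0.0838] zax [ 0.  0. -1.] t 4.6833 w 0.49603581109347794 gf 0.0 F [-1.   0.7  0.1] q7 0.7
[[316.41593108 254.61951942]
 [316.24539364 233.4924631 ]]
```

View pics/c4.png

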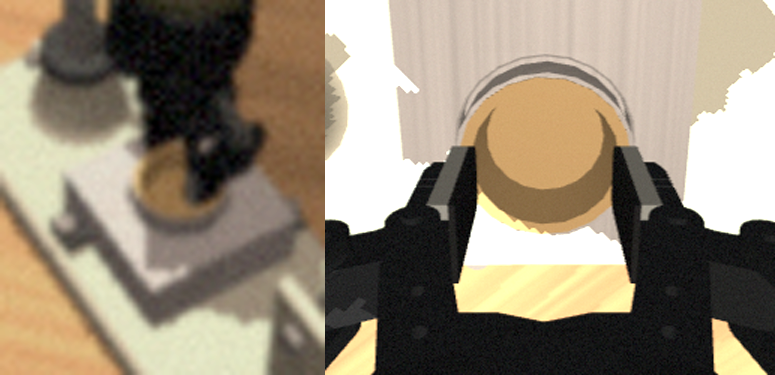

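```bash
python3 - <<'E'
from h import *
o=get_obs();M=R.from_quat(o['ee_rot']);w=load('w4')
for dz in(-.02,-.01,0,.011):
  q=proj(w,[o['position']+M.apply([x,s,dz]) for s in(-.021,.021) for x in(-.011,.011)])
  print(dz,((q-[170,150])*1.5).round(0).tolist())
E
```

```text
-0.02 [[152.0, 211.0], [149.0, 146.0], [288.0, 211.0], [291.0, 145.0]]
-0.01 [[156.0, 194.0], [154.0, 133.0], [284.0, 194.0], [286.0, 132.0]]
0 [[160.0, 180.0], [157.0, 121.0], [280.0, 180.0], [282.0, 121.0]]
0.011 [[163.0, 166.0], [161.0, 110.0], [276.0, 165.0], [278.0, 109.0]]
```

```bash
python3 - <<'E'
from h import *
w=load('w4');P0=np.array([.5527,.1102,.0838])
import numpy as np
def fr(yd):
    a=np.radians(yd); y=np.array([np.cos(a),np.sin(a),0]); z=np.array([0,0,-1.]); return np.array([np.cross(y,z),y,z]).T
M=fr(48.8); s=load('s4'); q0=np.array([342-35,219-35])
for dz in(-.03,-.02,-.01,0,.011):
  print(dz,((proj(s,[P0+M@[x,y,dz] for y in(.021,.035) for x in(-.011,.011)])-q0)*5).round(0).tolist(), ((proj(s,[P0+M@[x,y,dz] for y in(-.021,-.035) for x in(-.011,.011)])-q0)*5).round(0).tolist())
w1=load('w1');P1=np.array([.4134,.1492,.2488]);M1=fr(48.35)
for dz in(-.03,-.02,-.01,0,.011):
  print(dz,proj(w1,[P1+M1@[x,y,dz] for y in(-.0425,.0425) for x in(-.011,.011)]).round(0).tolist())
E
```

```text
-0.03 [[182.0, 185.0], [213.0, 170.0], [194.0, 201.0], [226.0, 186.0]] [[145.0, 137.0], [176.0, 123.0], [133.0, 122.0], [163.0, 107.0]]
-0.02 [[181.0, 195.0], [212.0, 180.0], [194.0, 211.0], [225.0, 196.0]] [[144.0, 147.0], [175.0, 133.0], [132.0, 132.0], [163.0, 118.0]]
-0.01 [[181.0, 205.0], [212.0, 190.0], [193.0, 221.0], [224.0, 206.0]] [[144.0, 158.0], [175.0, 143.0], [132.0, 142.0], [163.0, 128.0]]
0 [[180.0, 215.0], [211.0, 200.0], [192.0, 231.0], [223.0, 216.0]] [[144.0, 168.0], [174.0, 153.0], [132.0, 152.0], [162.0, 138.0]]
0.011 [[179.0, 226.0], [210.0, 211.0], [192.0, 242.0], [223.0, 227.0]] [[143.0, 179.0], [174.0, 164.0], [132.0, 163.0], [162.0, 149.0]]
-0.03 [[219.0, 303.0], [215.0, 257.0], [414.0, 303.0], [419.0, 257.0]]
-0.02 [[225.0, 291.0], [221.0, 247.0], [408.0, 290.0], [412.0, 247.0]]
-0.01 [[231.0, 280.0], [227.0, 239.0], [403.0, 279.0], [406.0, 238.0]]
0 [[235.0, 270.0], [232.0, 231.0], [398.0, 270.0], [401.0, 231.0]]
0.011 [[240.0, 261.0], [237.0, 223.0], [393.0, 260.0], [396.0, 223.0]]
```

Both cameras put the fingertips about 20 mm (half closed) to 32 mm (open) behind the reported TCP, so the fingers closed about 15 mm above the rim. I'll reopen and go down in guarded steps.

Request:
{"op": "apply_moves", "data": {"rows": [{"x":0,"y":0,"z":0,"ax":0,"ay":0,"az":0,"gripper":0.15},{"x":0,"y":0,"z":0,"ax":0,"ay":0,"az":0,"gripper":0.15},{"x":0,"y":0,"z":0,"ax":0,"ay":0,"az":0,"gripper":0.15},{"x":0,"y":0,"z":0,"ax":0,"ay":0,"az":0,"gripper":0.15},{"x":0,"y":0,"z":5,"ax":0,"ay":0,"az":0,"gripper":0.15}]}}

```text
clock: 5.2
position: [0.5533, 0.1104, 0.0795]
ee_rot: [0.352, 0.936, 0.001, 0.001]
ft_force: [0.2, 0.1, 1.1]
grip_width: 0.853
grasp_force: 0.0
```

Request:
{"op": "apply_moves", "data": {"rows": [{"x":0,"y":0,"z":5,"ax":0,"ay":0,"az":0,"gripper":0.15},{"x":0,"y":0,"z":4,"ax":0,"ay":0,"az":0,"gripper":0.15},{"x":0,"y":0,"z":3,"ax":0,"ay":0,"az":0,"gripper":0.15},{"x":0,"y":0,"z":2,"ax":0,"ay":0,"az":0,"gripper":0.15},{"x":0,"y":0,"z":0,"ax":0,"ay":0,"az":0,"gripper":0.15}]}}

```text
clock: 5.62
position: [0.5523, 0.1101, 0.0642]
ee_rot: [0.352, 0.936, -0.0, -0.0]
ft_force: [-0.4, 0.3, -0.3]
grip_width: 0.847
grasp_force: 0.0
```

```bash
python3 - <<'E'
from h import *
togo([.5525,.1103,.054]); c=snap('scene','s5'); q=proj(c,[.5525,.1103,.089])[0].astype(int)
w=snap('wrist','w5')
print(proj(w,[[.5525,.1103,.089]]))
E
```

```text
tool mm [ 0.   0.3 10.2] ydir 48.8 pos [0.5523 0.1101 0.0642] zax [-0.001 -0.    -1.   ] t 5.6167 w 0.8472280671393158 gf 0.0 F [-0.4  0.3 -0.3] q7 0.71
[[316.91410719 273.85661312]]
```

Request:
{"op": "apply_moves", "data": {"rows": [{"x":0,"y":0,"z":3,"ax":0,"ay":0,"az":0,"gripper":0.2},{"x":0,"y":0,"z":3,"ax":0,"ay":0,"az":0,"gripper":0.2},{"x":0,"y":0,"z":3,"ax":0,"ay":0,"az":0,"gripper":0.2},{"x":0,"y":0,"z":0,"ax":0,"ay":0,"az":0,"gripper":0.2}]}}

```text
clock: 6.05
position: [0.5527, 0.1102, 0.0555]
ee_rot: [0.352, 0.936, 0.0, -0.0]
ft_force: [-0.2, 0.8, 0.3]
grip_width: 0.8
grasp_force: 0.0
```

Request:
{"op": "apply_moves", "data": {"rows": [{"x":0,"y":0,"z":1,"ax":0,"ay":0,"az":0,"gripper":0.2},{"x":0,"y":0,"z":1,"ax":0,"ay":0,"az":0,"gripper":0.2},{"x":0,"y":0,"z":0,"ax":0,"ay":0,"az":0,"gripper":0.2}]}}

```text
clock: 6.3
position: [0.5528, 0.1103, 0.0553]
ee_rot: [0.352, 0.936, 0.0, -0.0]
ft_force: [-9.0, -2.5, 20.4]
grip_width: 0.799
grasp_force: 10.2
```

```bash
python3 - <<'E'
from h import *
togo([.5525,.1103,.054]); c=snap('scene','s6'); q=proj(c,[.5525,.1103,.089])[0].astype(int)
w=snap('wrist','w6')
a=cv2.resize(c['color'][q[1]-35:q[1]+40,q[0]-35:q[0]+30],None,fx=5,fy=5,interpolation=cv2.INTER_CUBIC)
b=cv2.resize(w['color'][150:400,170:470],(450,375),interpolation=cv2.INTER_CUBIC)
cv2.imwrite('pics/c6.png',np.clip(np.hstack([a,b])[:,:,::-1]*1.5,0,255).astype(np.uint8))
E
```

```text
tool mm [ 0.2 -0.2  1.3] ydir 48.79 pos [0.5528 0.1103 0.0553] zax [-0.     0.001 -1.   ] t 6.3 w 0.7988260441175773 gf 10.190982650237856 F [-9.  -2.5 20.4] q7 0.72
```

Contact came at TCP z 0.0555, which should be the die top. I'll back off 2 mm and close gently, with the opening limited so the width tells whether the rim is held.

Request:
{"op": "apply_moves", "data": {"rows": [{"x":0,"y":0,"z":-2,"ax":0,"ay":0,"az":0,"gripper":0.2},{"x":0,"y":0,"z":-2,"ax":0,"ay":0,"az":0,"gripper":0.2},{"x":0,"y":0,"z":0,"ax":0,"ay":0,"az":0,"gripper":0.4},{"x":0,"y":0,"z":0,"ax":0,"ay":0,"az":0,"gripper":0.4},{"x":0,"y":0,"z":0,"ax":0,"ay":0,"az":0,"gripper":0.4}], "newtons": 25}}

```text
clock: 6.82
position: [0.5529, 0.1103, 0.0582]
ee_rot: [0.352, 0.936, 0.0, 0.0]
ft_force: [-2.0, -0.6, 6.7]
grip_width: 0.687
grasp_force: 25.9
```

Request:
{"op": "apply_moves", "data": {"rows": [{"x":0,"y":0,"z":0,"ax":0,"ay":0,"az":0,"gripper":0.4},{"x":0,"y":0,"z":0,"ax":0,"ay":0,"az":0,"gripper":0.4}]}}

```text
clock: 6.98
position: [0.5529, 0.1103, 0.0582]
ee_rot: [0.352, 0.936, 0.0, 0.0]
ft_force: [-2.9, -0.4, 6.7]
grip_width: 0.691
grasp_force: 25.9
```

It gripped at 58.7 mm, so the rim is held. Now the lift.

Request:
{"op": "apply_moves", "data": {"rows": [{"x":0,"y":0,"z":-3,"ax":0,"ay":0,"az":0,"gripper":0.45},{"x":0,"y":0,"z":-6,"ax":0,"ay":0,"az":0,"gripper":0.45},{"x":0,"y":0,"z":-10,"ax":0,"ay":0,"az":0,"gripper":0.45},{"x":0,"y":0,"z":-15,"ax":0,"ay":0,"az":0,"gripper":0.45},{"x":0,"y":0,"z":-16,"ax":0,"ay":0,"az":0,"gripper":0.45}], "newtons": 35}}

```text
clock: 7.4
position: [0.5523, 0.11, 0.1085]
ee_rot: [0.352, 0.936, -0.0, -0.0]
ft_force: [0.7, 0.3, -0.3]
grip_width: 0.683
grasp_force: 38.1
```

Request:
{"op": "apply_moves", "data": {"rows": [{"x":0,"y":0,"z":-22,"ax":0,"ay":0,"az":0,"gripper":0.45},{"x":0,"y":0,"z":-25,"ax":0,"ay":0,"az":0,"gripper":0.45},{"x":0,"y":0,"z":-25,"ax":0,"ay":0,"az":0,"gripper":0.45},{"x":0,"y":0,"z":-25,"ax":0,"ay":0,"az":0,"gripper":0.45},{"x":0,"y":0,"z":-13,"ax":0,"ay":0,"az":0,"gripper":0.45}]}}

```text
clock: 7.82
position: [0.5536, 0.1102, 0.2217]
ee_rot: [0.352, 0.936, 0.001, 0.001]
ft_force: [0.8, 0.2, -1.1]
grip_width: 0.681
grasp_force: 38.2
```

```bash
python3 - <<'E'
from h import *
togo([.483,-.345,.218]); snap('wrist','w7')
E
```

```text
tool mm [-246.9 -388.8    2.7] ydir 48.77 pos [0.5536 0.1102 0.2217] zax [ 0.004  0.001 -1.   ] t 7.8167 w 0.68079184167371 gf 38.1609789468348 F [ 0.8  0.2 -1.1] q7 0.65
```

Request:
{"op": "apply_moves", "data": {"rows": [{"x":-10,"y":-16,"z":0,"ax":0,"ay":0,"az":0,"gripper":0.45},{"x":-16,"y":-26,"z":0,"ax":0,"ay":0,"az":0,"gripper":0.45},{"x":-18,"y":-28,"z":0,"ax":0,"ay":0,"az":0,"gripper":0.45},{"x":-18,"y":-28,"z":0,"ax":0,"ay":0,"az":0,"gripper":0.45},{"x":-18,"y":-28,"z":0,"ax":0,"ay":0,"az":0,"gripper":0.45}]}}

```text
clock: 8.28
position: [0.5291, -0.0387, 0.2177]
ee_rot: [0.352, 0.936, 0.0, -0.0]
ft_force: [0.4, -0.6, -1.3]
grip_width: 0.683
grasp_force: 38.1
```

Request:
{"op": "apply_moves", "data": {"rows": [{"x":-18,"y":-28,"z":0,"ax":0,"ay":0,"az":0,"gripper":0.45},{"x":-18,"y":-28,"z":0,"ax":0,"ay":0,"az":0,"gripper":0.45},{"x":-18,"y":-28,"z":0,"ax":0,"ay":0,"az":0,"gripper":0.45},{"x":-18,"y":-28,"z":0,"ax":0,"ay":0,"az":0,"gripper":0.45},{"x":-18,"y":-28,"z":0,"ax":0,"ay":0,"az":0,"gripper":0.45}]}}

```text
clock: 8.7
position: [0.5046, -0.2034, 0.2179]
ee_rot: [0.352, 0.936, 0.0, 0.0]
ft_force: [0.7, -0.4, -0.9]
grip_width: 0.681
grasp_force: 38.1
```

Request:
{"op": "apply_moves", "data": {"rows": [{"x":-18,"y":-28,"z":0,"ax":0,"ay":0,"az":0,"gripper":0.45},{"x":-18,"y":-28,"z":0,"ax":0,"ay":0,"az":0,"gripper":0.45},{"x":-18,"y":-28,"z":0,"ax":0,"ay":0,"az":0,"gripper":0.45},{"x":-15,"y":-24,"z":0,"ax":0,"ay":0,"az":0,"gripper":0.45},{"x":-8,"y":-16,"z":0,"ax":0,"ay":0,"az":0,"gripper":0.45}]}}

```text
clock: 9.12
position: [0.4801, -0.3491, 0.2177]
ee_rot: [0.353, 0.936, -0.001, -0.0]
ft_force: [0.6, 0.6, -1.5]
grip_width: 0.682
grasp_force: 38.1
```

```bash
python3 - <<'E'
from h import *
togo([.483,-.345,.01]); c=snap('wrist','w8'); 
tp=[proj(load('top0'),[.483,-.345,.003])]
print(tp,proj(c,[[.483,-.345,.003],[.634,-.357,.031],[.3645,-.4456,.025],[.3936,-.2178,.025]]).round(0))
E
```

```text
tool mm [  0.6   5.3 207.7] ydir 48.63 pos [ 0.4801 -0.3491  0.2177] zax [-0.001 -0.001 -1.   ] t 9.1167 w 0.6821061541655582 gf 38.12865276820958 F [ 0.6  0.6 -1.5] q7 1.58
[array([[426.43869251, 215.79067436]])] [[320. 170.]
 [399. 277.]
 [175. 153.]
 [360.  16.]]
```

Request:
{"op": "apply_moves", "data": {"rows": [{"x":0,"y":5,"z":20,"ax":0,"ay":0,"az":0,"gripper":0.45},{"x":0,"y":0,"z":35,"ax":0,"ay":0,"az":0,"gripper":0.45},{"x":0,"y":0,"z":35,"ax":0,"ay":0,"az":0,"gripper":0.45},{"x":0,"y":0,"z":35,"ax":0,"ay":0,"az":0,"gripper":0.45},{"x":0,"y":0,"z":30,"ax":0,"ay":0,"az":0,"gripper":0.45}]}}

```text
clock: 9.58
position: [0.4843, -0.3412, 0.0605]
ee_rot: [0.352, 0.936, 0.0, -0.001]
ft_force: [-0.2, 0.2, -0.8]
grip_width: 0.682
grasp_force: 38.1
```

Request:
{"op": "apply_moves", "data": {"rows": [{"x":0,"y":0,"z":20,"ax":0,"ay":0,"az":0,"gripper":0.45},{"x":0,"y":0,"z":15,"ax":0,"ay":0,"az":0,"gripper":0.45},{"x":0,"y":0,"z":10,"ax":0,"ay":0,"az":0,"gripper":0.45},{"x":0,"y":0,"z":6,"ax":0,"ay":0,"az":0,"gripper":0.45},{"x":0,"y":0,"z":2,"ax":0,"ay":0,"az":0,"gripper":0.45}]}}

```text
clock: 10.0
position: [0.4847, -0.3419, 0.0092]
ee_rot: [0.352, 0.936, 0.0, -0.0]
ft_force: [0.5, 0.1, -0.5]
grip_width: 0.684
grasp_force: 38.1
```

Request:
{"op": "apply_moves", "data": {"rows": [{"x":0,"y":0,"z":2,"ax":0,"ay":0,"az":0,"gripper":0.45},{"x":0,"y":0,"z":2,"ax":0,"ay":0,"az":0,"gripper":0.45},{"x":0,"y":0,"z":1,"ax":0,"ay":0,"az":0,"gripper":0.45},{"x":0,"y":0,"z":0,"ax":0,"ay":0,"az":0,"gripper":0.45}]}}

```text
clock: 10.33
position: [0.4852, -0.3422, 0.0051]
ee_rot: [0.352, 0.936, 0.0, 0.0]
ft_force: [-0.1, -0.2, -0.6]
grip_width: 0.682
grasp_force: 38.1
```

Request:
{"op": "apply_moves", "data": {"rows": [{"x":0,"y":0,"z":1,"ax":0,"ay":0,"az":0,"gripper":0.45},{"x":0,"y":0,"z":1,"ax":0,"ay":0,"az":0,"gripper":0.45},{"x":0,"y":0,"z":0,"ax":0,"ay":0,"az":0,"gripper":0.45}]}}

```text
clock: 10.58
position: [0.4849, -0.3421, 0.0028]
ee_rot: [0.352, 0.936, 0.0, 0.0]
ft_force: [-0.1, 0.3, -1.0]
grip_width: 0.685
grasp_force: 38.1
```

Request:
{"op": "apply_moves", "data": {"rows": [{"x":0,"y":0,"z":1,"ax":0,"ay":0,"az":0,"gripper":0.45},{"x":0,"y":0,"z":0,"ax":0,"ay":0,"az":0,"gripper":0.45}]}}

```text
clock: 10.75
position: [0.4849, -0.3421, 0.0016]
ee_rot: [0.352, 0.936, 0.0, -0.0]
ft_force: [-0.2, -1.2, -1.4]
grip_width: 0.68
grasp_force: 38.1
```

Request:
{"op": "apply_moves", "data": {"rows": [{"x":0,"y":0,"z":1,"ax":0,"ay":0,"az":0,"gripper":0.45},{"x":0,"y":0,"z":0,"ax":0,"ay":0,"az":0,"gripper":0.45}]}}

```text
clock: 10.92
position: [0.4848, -0.3421, 0.0006]
ee_rot: [0.352, 0.936, 0.0, -0.0]
ft_force: [0.1, -0.4, -1.9]
grip_width: 0.68
grasp_force: 38.1
```

Request:
{"op": "apply_moves", "data": {"rows": [{"x":0,"y":0,"z":0.7,"ax":0,"ay":0,"az":0,"gripper":0.45},{"x":0,"y":0,"z":0,"ax":0,"ay":0,"az":0,"gripper":0.45}]}}

```text
clock: 11.08
position: [0.4849, -0.3421, 0.0004]
ee_rot: [0.352, 0.936, 0.0, 0.0]
ft_force: [-2.0, 1.9, 4.2]
grip_width: 0.68
grasp_force: 38.6
```

Request:
{"op": "apply_moves", "data": {"rows": [{"x":0,"y":0,"z":0.7,"ax":0,"ay":0,"az":0,"gripper":0.45},{"x":0,"y":0,"z":0,"ax":0,"ay":0,"az":0,"gripper":0.45}]}}

```text
clock: 11.25
position: [0.4849, -0.3422, 0.0003]
ee_rot: [0.352, 0.936, 0.0, -0.0]
ft_force: [-4.7, 3.8, 12.6]
grip_width: 0.683
grasp_force: 39.5
```

The tart touches down at TCP z 0.0004. I'll ease off the push, release gently and rise.

Request:
{"op": "apply_moves", "data": {"rows": [{"x":0,"y":0,"z":-1,"ax":0,"ay":0,"az":0,"gripper":0.4},{"x":0,"y":0,"z":0,"ax":0,"ay":0,"az":0,"gripper":0.3},{"x":0,"y":0,"z":0,"ax":0,"ay":0,"az":0,"gripper":0.2},{"x":0,"y":0,"z":0,"ax":0,"ay":0,"az":0,"gripper":0.1},{"x":0,"y":0,"z":0,"ax":0,"ay":0,"az":0,"gripper":0.1}], "newtons": 20}}

```text
clock: 11.67
position: [0.4849, -0.3422, 0.0002]
ee_rot: [0.352, 0.936, -0.0, -0.0]
ft_force: [0.3, -0.1, -0.6]
grip_width: 0.896
grasp_force: 0.0
```

Request:
{"op": "apply_moves", "data": {"rows": [{"x":0,"y":0,"z":-10,"ax":0,"ay":0,"az":0,"gripper":0.05},{"x":0,"y":0,"z":-20,"ax":0,"ay":0,"az":0,"gripper":0},{"x":0,"y":0,"z":-30,"ax":0,"ay":0,"az":0,"gripper":0},{"x":0,"y":0,"z":-35,"ax":0,"ay":0,"az":0,"gripper":0},{"x":0,"y":0,"z":-35,"ax":0,"ay":0,"az":0,"gripper":0}]}}

```text
clock: 12.08
position: [0.4843, -0.3422, 0.1322]
ee_rot: [0.352, 0.936, -0.0, -0.0]
ft_force: [-0.0, -0.3, 0.3]
grip_width: 0.998
grasp_force: 0.0
```

Request:
{"op": "apply_moves", "data": {"rows": [{"x":0,"y":0,"z":-35,"ax":0,"ay":0,"az":0,"gripper":0},{"x":0,"y":0,"z":-35,"ax":0,"ay":0,"az":0,"gripper":0},{"x":0,"y":0,"z":-20,"ax":0,"ay":0,"az":0,"gripper":0}]}}

```text
clock: 12.33
position: [0.4853, -0.3432, 0.2252]
ee_rot: [0.352, 0.936, -0.0, 0.002]
ft_force: [0.6, -0.2, 0.0]
grip_width: 1.001
grasp_force: 0.0
```

```bash
python3 - <<'E'
from h import *
# preapproach pose above post, offset
togo([.4735,.0217,.23])
c=snap('wrist','w9'); q=proj(c,[[.4849,-.3421,.031]])[0]; print(q)
g=cv2.cvtColor(c['color'],cv2.COLOR_RGB2HSV)
m=cv2.inRange(g,(12,90,60),(35,255,255)); 
n,l,s,ce=cv2.connectedComponentsWithStats(m)
for k in range(1,n):
  if 300<s[k,4]<8000: print(s[k],ce[k].round(0),atz(c,*ce[k],.031).round(4))
E
```

```text
tool mm [249.5 266.5  -5.5] ydir 48.75 pos [ 0.4853 -0.3432  0.2252] zax [ 0.004 -0.002 -1.   ] t 12.3333 w 1.0012486604273012 gf 0.0 F [ 0.6 -0.2  0. ] q7 1.57
[316.11087642 172.2303116 ]
[ 291  147   52   51 2076] [316. 172.] [ 0.4847 -0.3417  0.031 ]
[590 166  50  40 846] [617. 187.] [ 0.715  -0.1051  0.031 ]
[ 428  235   48   43 1395] [454. 254.] [ 0.6636 -0.2857  0.031 ]
[ 368  258   46   42 1535] [391. 278.] [ 0.6403 -0.3604  0.031 ]
[ 314  296   45   39 1389] [336. 315.] [ 0.6362 -0.442   0.031 ]
[ 344  317   88   61 2351] [398. 348.] [ 0.7257 -0.4145  0.031 ]
[610 339  30  38 682] [627. 359.] [ 0.937  -0.2009  0.031 ]
```

The placed tart shows round at (316,172), i.e. (0.4847,-0.3417), upright where intended. The three others haven't moved. Next I rotate the hand and go over the post.

Request:
{"op": "apply_moves", "data": {"rows": [{"x":0,"y":0,"z":0,"ax":0,"ay":0,"az":6.5,"gripper":0},{"x":0,"y":0,"z":0,"ax":0,"ay":0,"az":6.5,"gripper":0},{"x":0,"y":0,"z":0,"ax":0,"ay":0,"az":6.5,"gripper":0},{"x":0,"y":0,"z":0,"ax":0,"ay":0,"az":6.5,"gripper":0},{"x":0,"y":0,"z":0,"ax":0,"ay":0,"az":6.5,"gripper":0}]}}

```text
clock: 12.8
position: [0.4847, -0.3422, 0.2207]
ee_rot: [0.602, 0.798, 0.0, 0.0]
ft_force: [0.6, 0.1, -0.2]
grip_width: 1.003
grasp_force: 0.0
```

Request:
{"op": "apply_moves", "data": {"rows": [{"x":0,"y":0,"z":0,"ax":0,"ay":0,"az":6.5,"gripper":0},{"x":0,"y":0,"z":0,"ax":0,"ay":0,"az":5.8,"gripper":0},{"x":15,"y":1,"z":0,"ax":0,"ay":0,"az":0,"gripper":0},{"x":25,"y":1,"z":0,"ax":0,"ay":0,"az":0,"gripper":0},{"x":30,"y":1,"z":0,"ax":0,"ay":0,"az":0,"gripper":0}]}}

```text
clock: 13.22
position: [0.4821, -0.2729, 0.2205]
ee_rot: [0.683, 0.73, -0.001, 0.0]
ft_force: [-0.2, 0.9, 0.6]
grip_width: 1.0
grasp_force: 0.0
```

Request:
{"op": "apply_moves", "data": {"rows": [{"x":30,"y":1,"z":0,"ax":0,"ay":0,"az":0,"gripper":0},{"x":30,"y":1,"z":0,"ax":0,"ay":0,"az":0,"gripper":0},{"x":30,"y":1,"z":0,"ax":0,"ay":0,"az":0,"gripper":0},{"x":30,"y":1,"z":0,"ax":0,"ay":0,"az":0,"gripper":0},{"x":30,"y":1,"z":0,"ax":0,"ay":0,"az":0,"gripper":0}]}}

```text
clock: 13.63
position: [0.4771, -0.1209, 0.2208]
ee_rot: [0.682, 0.731, 0.0, 0.0]
ft_force: [1.0, -0.4, -0.3]
grip_width: 1.005
grasp_force: 0.0
```

Request:
{"op": "apply_moves", "data": {"rows": [{"x":30,"y":1,"z":0,"ax":0,"ay":0,"az":0,"gripper":0},{"x":20,"y":1,"z":0,"ax":0,"ay":0,"az":0,"gripper":0},{"x":0,"y":0,"z":0,"ax":0,"ay":0,"az":0,"gripper":0}]}}

```text
clock: 13.88
position: [0.476, -0.0676, 0.2206]
ee_rot: [0.68, 0.733, 0.001, -0.001]
ft_force: [-0.0, 0.0, -0.6]
grip_width: 0.996
grasp_force: 0.0
```

```bash
python3 - <<'E'
from h import *
togo([.4735,.0217,.23])
c=snap('wrist','w10'); q=proj(c,[[.4735,.0217,.142],[.4735,.0217,.097],[.475,.0455,.157]]).round(0);print(q.tolist())
i=np.clip(c['color'][:,:,::-1]*1.6,0,255).astype(np.uint8)
u,v=q[0].astype(int); x0=max(0,u-110);y0=max(0,min(240,v-80)); print(x0,y0)
cv2.imwrite('pics/c10.png',cv2.resize(i[y0:y0+160,x0:x0+220],None,fx=3.6,fy=3.6,interpolation=cv2.INTER_CUBIC))
E
```

```text
tool mm [89.3  4.3 -9.3] ydir 4.33 pos [ 0.476  -0.0676  0.2206] zax [ 0.     0.002 -1.   ] t 13.8833 w 0.9960414635362365 gf 0.0 F [-0.   0.  -0.6] q7 0.12
[[321.0, 78.0], [320.0, 82.0], [328.0, 34.0]]
211 0
```

View pics/c10.png

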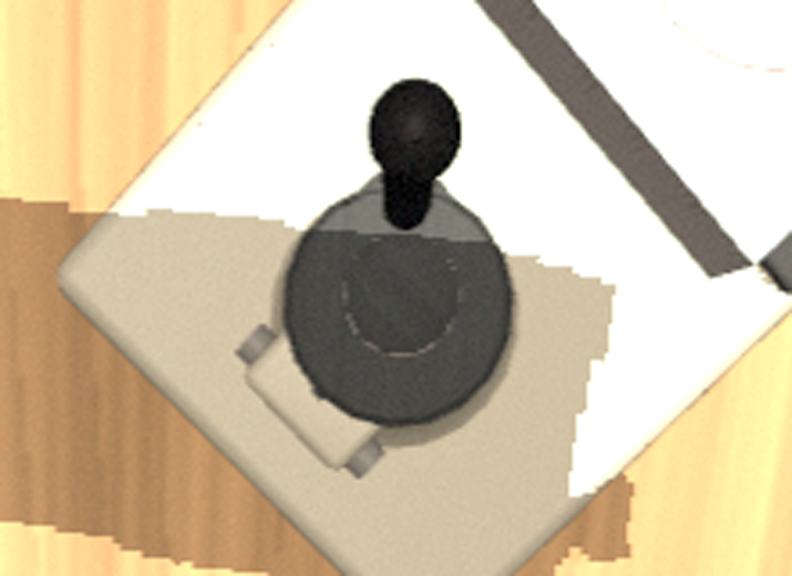

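From straight above, the cap centre is at crop (402,294), i.e. image (322.7,81.7). The ring is centred at (321.8,85.6) and the knob at (326.3,35.3).

```bash
python3 - <<'E'
from h import *
c=load('w10'); P=atz(c,322.7,81.7,.142);A=atz(c,321.8,85.6,.097);Kn=atz(c,326.3,35.3,.157)
print(P,A,Kn,np.linalg.norm((Kn-P)[:2]),np.degrees(np.arctan2(*(Kn-P)[1::-1])))
m=(P+A)/2; togo([*P[:2],.15]); togo([*m[:2],.15])
E
```

```text
[0.4745169  0.01931455 0.142     ] [0.47475136 0.01933256 0.097     ] [0.47433082 0.04468649 0.157     ] 0.02537262030468751 90.420186549972
tool mm [89.2  5.1 70.7] ydir 4.21 pos [ 0.476  -0.0701  0.2206] zax [ 0.     0.001 -1.   ] t 13.9333 w 1.001592820779596 gf 0.0 F [ 1.1 -0.7 -0.1] q7 0.12
tool mm [89.2  5.2 70.7] ydir 4.21 pos [ 0.476  -0.0701  0.2206] zax [ 0.     0.001 -1.   ] t 13.9333 w 1.001592820779596 gf 0.0 F [ 1.1 -0.7 -0.1] q7 0.12
```

Request:
{"op": "apply_moves", "data": {"rows": [{"x":25,"y":2,"z":0,"ax":0,"ay":0,"az":0,"gripper":0},{"x":30,"y":2,"z":0,"ax":0,"ay":0,"az":0,"gripper":0},{"x":25,"y":1,"z":0,"ax":0,"ay":0,"az":0,"gripper":0},{"x":10,"y":0,"z":5,"ax":0,"ay":0,"az":0,"gripper":0},{"x":0,"y":0,"z":15,"ax":0,"ay":0,"az":0,"gripper":0}]}}

```text
clock: 14.35
position: [0.4758, 0.0196, 0.2016]
ee_rot: [0.681, 0.732, 0.001, 0.001]
ft_force: [0.7, 0.3, -0.1]
grip_width: 1.0
grasp_force: 0.0
```

Request:
{"op": "apply_moves", "data": {"rows": [{"x":0,"y":0,"z":15,"ax":0,"ay":0,"az":0,"gripper":0},{"x":0,"y":0,"z":10,"ax":0,"ay":0,"az":0,"gripper":0},{"x":0,"y":0,"z":5,"ax":0,"ay":0,"az":0,"gripper":0},{"x":0,"y":0,"z":0,"ax":0,"ay":0,"az":0,"gripper":0}]}}

```text
clock: 14.68
position: [0.4743, 0.0169, 0.1695]
ee_rot: [0.683, 0.731, -0.001, -0.0]
ft_force: [-0.0, 0.1, 0.3]
grip_width: 0.997
grasp_force: 0.0
```

```bash
python3 - <<'E'
from h import *
togo([.4743,.020,.095]); c=snap('wrist','w11')
E
```

```text
tool mm [ 3.1  0.4 74.5] ydir 3.91 pos [0.4743 0.0169 0.1695] zax [-0.002 -0.001 -1.   ] t 14.6833 w 0.9965466761136735 gf 0.0 F [-0.   0.1  0.3] q7 -0.05
```

Request:
{"op": "apply_moves", "data": {"rows": [{"x":0,"y":0,"z":10,"ax":0,"ay":0,"az":0,"gripper":0},{"x":0,"y":0,"z":10,"ax":0,"ay":0,"az":0,"gripper":0},{"x":0,"y":0,"z":5,"ax":0,"ay":0,"az":0,"gripper":0},{"x":0,"y":0,"z":0,"ax":0,"ay":0,"az":0,"gripper":0},{"x":0,"y":0,"z":0,"ax":0,"ay":0,"az":0,"gripper":0}]}}

```text
clock: 15.15
position: [0.4746, 0.0179, 0.1451]
ee_rot: [0.682, 0.731, -0.0, -0.0]
ft_force: [0.6, -0.4, -0.3]
grip_width: 1.0
grasp_force: 0.0
```

```bash
python3 - <<'E'
from h import *
togo([.4743,.020,.095])
E
```

```text
tool mm [ 2.1 -0.1 50.1] ydir 4.0 pos [0.4746 0.0179 0.1451] zax [-0.001 -0.    -1.   ] t 15.15 w 1.0000114416129036 gf 0.0 F [ 0.6 -0.4 -0.3] q7 -0.03
```

Request:
{"op": "apply_moves", "data": {"rows": [{"x":2,"y":0,"z":10,"ax":0,"ay":0,"az":0,"gripper":0},{"x":0,"y":0,"z":10,"ax":0,"ay":0,"az":0,"gripper":0},{"x":0,"y":0,"z":10,"ax":0,"ay":0,"az":0,"gripper":0},{"x":0,"y":0,"z":5,"ax":0,"ay":0,"az":0,"gripper":0},{"x":0,"y":0,"z":0,"ax":0,"ay":0,"az":0,"gripper":0}]}}

```text
clock: 15.57
position: [0.4736, 0.0198, 0.1088]
ee_rot: [0.682, 0.731, -0.001, -0.001]
ft_force: [0.9, 0.1, 0.3]
grip_width: 0.999
grasp_force: 0.0
```

Request:
{"op": "apply_moves", "data": {"rows": [{"x":0,"y":0,"z":6,"ax":0,"ay":0,"az":0,"gripper":0},{"x":0,"y":0,"z":6,"ax":0,"ay":0,"az":0,"gripper":0},{"x":0,"y":0,"z":2,"ax":0,"ay":0,"az":0,"gripper":0},{"x":0,"y":0,"z":0,"ax":0,"ay":0,"az":0,"gripper":0}]}}

```text
clock: 15.9
position: [0.4743, 0.0199, 0.0958]
ee_rot: [0.682, 0.731, -0.0, -0.0]
ft_force: [-0.8, -0.6, -0.2]
grip_width: 0.999
grasp_force: 0.0
```

Request:
{"op": "apply_moves", "data": {"rows": [{"x":0,"y":0,"z":0,"ax":0,"ay":0,"az":0,"gripper":0.5},{"x":0,"y":0,"z":0,"ax":0,"ay":0,"az":0,"gripper":0.6},{"x":0,"y":0,"z":0,"ax":0,"ay":0,"az":0,"gripper":0.65},{"x":0,"y":0,"z":0,"ax":0,"ay":0,"az":0,"gripper":0.65},{"x":0,"y":0,"z":0,"ax":0,"ay":0,"az":0,"gripper":0.65}], "newtons": 20}}

```text
clock: 16.32
position: [0.4747, 0.0201, 0.0965]
ee_rot: [0.682, 0.731, 0.0, 0.0]
ft_force: [0.0, 0.6, -0.1]
grip_width: 0.352
grasp_force: 0.0
```

```bash
python3 - <<'E'
from h import *
togo([.4743,.020,.095]); snap('scene','s12'); snap('wrist','w12')
E
```

```text
tool mm [-0.  -0.4  1.5] ydir 4.0 pos [0.4747 0.0201 0.0965] zax [ 0.  0. -1.] t 16.3167 w 0.35176333828808953 gf 0.0 F [ 0.   0.6 -0.1] q7 0.02
```

Request:
{"op": "apply_moves", "data": {"rows": [{"x":0,"y":0,"z":0,"ax":0,"ay":0,"az":0,"gripper":0.8},{"x":0,"y":0,"z":0,"ax":0,"ay":0,"az":0,"gripper":0.85},{"x":0,"y":0,"z":0,"ax":0,"ay":0,"az":0,"gripper":0.85},{"x":0,"y":0,"z":0,"ax":0,"ay":0,"az":0,"gripper":0.85},{"x":0,"y":0,"z":0,"ax":0,"ay":0,"az":0,"gripper":0.85}], "newtons": 60}}

```text
clock: 16.83
position: [0.4745, 0.0201, 0.0966]
ee_rot: [0.682, 0.731, -0.0, -0.0]
ft_force: [-2.0, 0.4, 5.4]
grip_width: 0.238
grasp_force: 58.5
```

```bash
python3 - <<'E'
from h import *
togo([.4743,.020,.095]); print(get_obs()['torque'].round(3))
E
```

```text
tool mm [-0.1 -0.2  1.6] ydir 4.0 pos [0.4745 0.0201 0.0966] zax [-0.  0. -1.] t 16.8333 w 0.23764050759038047 gf 58.46160140616121 F [-2.   0.4  5.4] q7 0.02
[-0.043  0.753  0.02 ]
```

Request:
{"op": "apply_moves", "data": {"rows": [{"x":0,"y":0,"z":-4,"ax":0,"ay":0,"az":0,"gripper":0.85},{"x":0,"y":0,"z":-8,"ax":0,"ay":0,"az":0,"gripper":0.85},{"x":0,"y":0,"z":-8,"ax":0,"ay":0,"az":0,"gripper":0.85},{"x":0,"y":0,"z":-6,"ax":0,"ay":0,"az":0,"gripper":0.85},{"x":0,"y":0,"z":-4,"ax":0,"ay":0,"az":0,"gripper":0.85}]}}

```text
clock: 17.25
position: [0.4743, 0.02, 0.1271]
ee_rot: [0.682, 0.731, -0.0, -0.0]
ft_force: [-1.9, -0.6, -5.3]
grip_width: 0.237
grasp_force: 59.1
```

Request:
{"op": "apply_moves", "data": {"rows": [{"x":0,"y":0,"z":0,"ax":0,"ay":0,"az":0,"gripper":0.85},{"x":0,"y":0,"z":0,"ax":0,"ay":0,"az":0,"gripper":0.85},{"x":0,"y":0,"z":0,"ax":0,"ay":0,"az":0,"gripper":0.85}]}}

```text
clock: 17.5
position: [0.4744, 0.02, 0.1262]
ee_rot: [0.682, 0.731, -0.0, -0.0]
ft_force: [-1.4, 0.5, -4.9]
grip_width: 0.236
grasp_force: 59.4
```

```bash
python3 - <<'E'
from h import *
togo([.4745,.020,.1266]); s=snap('scene','s13');snap('wrist','w13'); print(get_obs()['torque'].round(3))
# post profile in scene: sample darkness along axis from clamp top up
P=[.4745,.02]
for z in np.arange(.085,.15,.005):
    u,v=proj(s,[*P,z])[0]; print(round(z,3),u.round(1),v.round(1),s['color'][int(round(v)),int(round(u))-1:int(round(u))+2].mean(1).round(0))
E
```

```text
tool mm [ 0.   0.1 -0.4] ydir 4.0 pos [0.4744 0.02   0.1262] zax [-0.  0. -1.] t 17.5 w 0.23553211271121852 gf 59.36311001947615 F [-1.4  0.5 -4.9] q7 -0.01
[ 0.042  0.53  -0.01 ]
0.085 322.5 195.0 [28. 33. 31.]
0.09 322.4 193.9 [38. 41. 41.]
0.095 322.4 192.9 [37. 40. 37.]
0.1 322.4 191.9 [33. 34. 35.]
0.105 322.4 190.8 [39. 34. 33.]
0.11 322.4 189.8 [39. 45. 41.]
0.115 322.4 188.7 [45. 43. 45.]
0.12 322.4 187.7 [38. 43. 41.]
0.125 322.4 186.6 [22. 22. 35.]
0.13 322.4 185.5 [ 8. 12. 30.]
0.135 322.4 184.5 [11. 16. 29.]
0.14 322.4 183.4 [ 2.  8. 26.]
0.145 322.4 182.3 [ 4.  7. 20.]
```

The post is up 29.6 mm with its weight on the wrist. Now I turn the wrist counter-clockwise to swing the lever, adding 0.4 mm of height on the way.

Request:
{"op": "apply_moves", "data": {"rows": [{"x":0,"y":0,"z":-0.4,"ax":0,"ay":0,"az":-3,"gripper":0.85},{"x":0,"y":0,"z":0,"ax":0,"ay":0,"az":-5,"gripper":0.85},{"x":0,"y":0,"z":0,"ax":0,"ay":0,"az":-5,"gripper":0.85},{"x":0,"y":0,"z":0,"ax":0,"ay":0,"az":-5,"gripper":0.85},{"x":0,"y":0,"z":0,"ax":0,"ay":0,"az":-5,"gripper":0.85}]}}

```text
clock: 18.02
position: [0.4745, 0.0201, 0.1265]
ee_rot: [0.521, 0.854, -0.0, -0.0]
ft_force: [-2.6, 0.0, -4.7]
grip_width: 0.242
grasp_force: 59.3
```

Request:
{"op": "apply_moves", "data": {"rows": [{"x":0,"y":0,"z":0,"ax":0,"ay":0,"az":-4,"gripper":0.85},{"x":0,"y":0,"z":0,"ax":0,"ay":0,"az":-4,"gripper":0.85},{"x":0,"y":0,"z":0,"ax":0,"ay":0,"az":-4,"gripper":0.85},{"x":0,"y":0,"z":0,"ax":0,"ay":0,"az":-4,"gripper":0.85},{"x":0,"y":0,"z":0,"ax":0,"ay":0,"az":-4,"gripper":0.85}]}}

```text
clock: 18.43
position: [0.4749, 0.02, 0.1266]
ee_rot: [0.365, 0.931, 0.0, 0.0]
ft_force: [1.1, -0.2, -6.5]
grip_width: 0.236
grasp_force: 60.2
```

```bash
python3 - <<'E'
from h import *
togo([.4744,.020,.1266]); snap('scene','s14');snap('wrist','w14'); print(get_obs()['torque'].round(3))
E
```

```text
tool mm [ 0.4 -0.4  0. ] ydir 47.19 pos [0.4749 0.02   0.1266] zax [ 0.001 -0.    -1.   ] t 18.4333 w 0.23558246274773162 gf 60.20553648064379 F [ 1.1 -0.2 -6.5] q7 0.74
[ 0.122  0.125 -0.044]
```

Request:
{"op": "apply_moves", "data": {"rows": [{"x":0,"y":0,"z":0,"ax":0,"ay":0,"az":-4,"gripper":0.85},{"x":0,"y":0,"z":0,"ax":0,"ay":0,"az":-4,"gripper":0.85},{"x":0,"y":0,"z":0,"ax":0,"ay":0,"az":-4,"gripper":0.85},{"x":0,"y":0,"z":0,"ax":0,"ay":0,"az":-4,"gripper":0.85},{"x":0,"y":0,"z":0,"ax":0,"ay":0,"az":-4,"gripper":0.85}]}}

```text
clock: 18.95
position: [0.475, 0.0203, 0.1267]
ee_rot: [0.199, 0.98, 0.0, 0.0]
ft_force: [1.6, 1.0, -6.3]
grip_width: 0.238
grasp_force: 60.5
```

Request:
{"op": "apply_moves", "data": {"rows": [{"x":0,"y":0,"z":0,"ax":0,"ay":0,"az":-4,"gripper":0.85},{"x":0,"y":0,"z":0,"ax":0,"ay":0,"az":-4,"gripper":0.85},{"x":0,"y":0,"z":0,"ax":0,"ay":0,"az":-4,"gripper":0.85},{"x":0,"y":0,"z":0,"ax":0,"ay":0,"az":-4,"gripper":0.85}]}}

```text
clock: 19.28
position: [0.475, 0.0205, 0.1268]
ee_rot: [0.061, 0.998, 0.0, 0.0]
ft_force: [2.2, 1.8, -6.9]
grip_width: 0.238
grasp_force: 60.5
```

```bash
python3 - <<'E'
from h import *
togo([.4744,.020,.1266]); s=snap('scene','s15');w=snap('wrist','w15'); print(get_obs()['torque'].round(3))
P=np.array([.4744,.02])
for n,c,b in(('s',s,load('s14')),('w',w,load('w14'))):
  for a in(89,100,110,120,130):
    q=proj(c,[*(P+.0245*np.array([np.cos(np.radians(a)),np.sin(np.radians(a))])),.157])[0]; i,j=q.round().astype(int)
    print(n,a,q.round(0),c['color'][j-1:j+2,i-1:i+2].mean().round() if 0<=j<399 and 0<=i<639 else None)
E
```

```text
tool mm [ 0.5 -0.6  0.2] ydir 83.04 pos [0.475  0.0205 0.1268] zax [ 0.001  0.001 -1.   ] t 19.2833 w 0.237750914540595 gf 60.538906982692424 F [ 2.2  1.8 -6.9] q7 1.36
[ 0.614  0.082 -0.081]
s 89 [330. 182.] 39.0
s 100 [330. 180.] 21.0
s 110 [330. 179.] 13.0
s 120 [330. 178.] 9.0
s 130 [330. 177.] 9.0
w 89 [374. 275.] 30.0
w 100 [372. 265.] 60.0
w 110 [369. 257.] 43.0
w 120 [364. 249.] 14.0
w 130 [357. 242.] 20.0
```

Request:
{"op": "apply_moves", "data": {"rows": [{"x":0,"y":0,"z":0,"ax":0,"ay":0,"az":-4,"gripper":0.85},{"x":0,"y":0,"z":0,"ax":0,"ay":0,"az":-4,"gripper":0.85},{"x":0,"y":0,"z":0,"ax":0,"ay":0,"az":-4,"gripper":0.85},{"x":0,"y":0,"z":0,"ax":0,"ay":0,"az":-4,"gripper":0.85},{"x":0,"y":0,"z":0,"ax":0,"ay":0,"az":-3,"gripper":0.85}]}}

```text
clock: 19.8
position: [0.4749, 0.0203, 0.1268]
ee_rot: [-0.104, 0.995, 0.0, 0.0]
ft_force: [0.6, 0.9, -5.3]
grip_width: 0.241
grasp_force: 61.1
```

```bash
python3 - <<'E'
from h import *
togo([.4744,.020,.1266]); print(get_obs()['torque'].round(3))
E
```

```text
tool mm [ 0.5 -0.2  0.2] ydir 101.92 pos [0.4749 0.0203 0.1268] zax [ 0.     0.001 -1.   ] t 19.8 w 0.24077444683255322 gf 61.128708478063345 F [ 0.6  0.9 -5.3] q7 1.69
[ 0.646  0.114 -0.281]
```

Request:
{"op": "apply_moves", "data": {"rows": [{"x":0,"y":0,"z":0,"ax":0,"ay":0,"az":-2,"gripper":0.85},{"x":0,"y":0,"z":0,"ax":0,"ay":0,"az":-2,"gripper":0.85},{"x":0,"y":0,"z":0,"ax":0,"ay":0,"az":0,"gripper":0.85}]}}

```text
clock: 20.05
position: [0.4748, 0.0201, 0.1268]
ee_rot: [-0.138, 0.99, 0.0, 0.0]
ft_force: [0.3, 1.4, -5.1]
grip_width: 0.239
grasp_force: 61.7
```

```bash
python3 - <<'E'
from h import *
togo([.4744,.020,.1266]); print(get_obs()['torque'].round(3))
E
```

```text
tool mm [0.4 0.  0.2] ydir 105.83 pos [0.4748 0.0201 0.1268] zax [ 0.  0. -1.] t 20.05 w 0.23875751219533572 gf 61.73194971866906 F [ 0.3  1.4 -5.1] q7 1.76
[ 0.607  0.12  -0.274]
```

Request:
{"op": "apply_moves", "data": {"rows": [{"x":0,"y":0,"z":0,"ax":0,"ay":0,"az":-2,"gripper":0.85},{"x":0,"y":0,"z":0,"ax":0,"ay":0,"az":-2,"gripper":0.85},{"x":0,"y":0,"z":0,"ax":0,"ay":0,"az":0,"gripper":0.85}]}}

```text
clock: 20.3
position: [0.4747, 0.02, 0.1268]
ee_rot: [-0.172, 0.985, 0.0, 0.0]
ft_force: [0.5, 1.1, -5.3]
grip_width: 0.238
grasp_force: 61.8
```

```bash
python3 - <<'E'
from h import *
togo([.4744,.020,.1266]); print(get_obs()['torque'].round(3))
E
```

```text
tool mm [0.3 0.1 0.2] ydir 109.83 pos [0.4747 0.02   0.1268] zax [ 0.  0. -1.] t 20.3 w 0.23767055479998717 gf 61.75087377807358 F [ 0.5  1.1 -5.3] q7 1.82
[ 0.533  0.267 -0.424]
```

Request:
{"op": "apply_moves", "data": {"rows": [{"x":0,"y":0,"z":0,"ax":0,"ay":0,"az":-2,"gripper":0.85},{"x":0,"y":0,"z":0,"ax":0,"ay":0,"az":0,"gripper":0.85}]}}

```text
clock: 20.47
position: [0.4746, 0.02, 0.1268]
ee_rot: [-0.19, 0.982, 0.0, 0.0]
ft_force: [0.7, 0.6, -4.2]
grip_width: 0.24
grasp_force: 62.1
```

```bash
python3 - <<'E'
from h import *
togo([.4744,.020,.1266]); print(get_obs()['torque'].round(3))
E
```

```text
tool mm [0.2 0.1 0.2] ydir 111.85 pos [0.4746 0.02   0.1268] zax [-0.  0. -1.] t 20.4667 w 0.2402993078204654 gf 62.11805872939294 F [ 0.7  0.6 -4.2] q7 1.86
[ 0.555  0.296 -0.323]
```

Request:
{"op": "apply_moves", "data": {"rows": [{"x":0,"y":0,"z":0,"ax":0,"ay":0,"az":-2,"gripper":0.85},{"x":0,"y":0,"z":0,"ax":0,"ay":0,"az":0,"gripper":0.85}]}}

```text
clock: 20.63
position: [0.4746, 0.0199, 0.1268]
ee_rot: [-0.207, 0.978, 0.0, -0.0]
ft_force: [-0.3, 1.2, -2.9]
grip_width: 0.236
grasp_force: 62.0
```

```bash
python3 - <<'E'
from h import *
togo([.4744,.020,.1266]); print(get_obs()['torque'].round(3))
E
```

```text
tool mm [0.2 0.2 0.2] ydir 113.87 pos [0.4746 0.0199 0.1268] zax [-0.  0. -1.] t 20.6333 w 0.2363181390933449 gf 62.01597539620707 F [-0.3  1.2 -2.9] q7 1.89
[ 0.48   0.364 -0.403]
```

Request:
{"op": "apply_moves", "data": {"rows": [{"x":0,"y":0,"z":0,"ax":0,"ay":0,"az":-2,"gripper":0.85},{"x":0,"y":0,"z":0,"ax":0,"ay":0,"az":0,"gripper":0.85}]}}

```text
clock: 20.8
position: [0.4747, 0.0198, 0.1268]
ee_rot: [-0.224, 0.975, 0.0, 0.0]
ft_force: [0.8, 0.0, -5.7]
grip_width: 0.238
grasp_force: 63.0
```

```bash
python3 - <<'E'
from h import *
togo([.4744,.020,.1266]); print(get_obs()['torque'].round(3))
w=snap('wrist','w16')
P=np.array([.4744,.02])
for a in range(120,185,5):
    r=np.array([np.cos(np.radians(a)),np.sin(np.radians(a))])
    q=proj(w,[*(P+.0245*r),.157])[0]; i,j=q.round().astype(int)
    print(a,q.round(0),w['color'][j-1:j+2,i-1:i+2].mean().round() if 0<=j<399 and 0<=i<639 else None)
E
```

```text
tool mm [0.2 0.3 0.2] ydir 115.88 pos [0.4747 0.0198 0.1268] zax [ 0.  0. -1.] t 20.8 w 0.23846633851417506 gf 62.97742118127644 F [ 0.8  0.  -5.7] q7 1.93
[ 0.404  0.21  -0.423]
120 [376. 278.] 45.0
125 [376. 274.] 69.0
130 [375. 269.] 72.0
135 [374. 265.] 72.0
140 [372. 260.] 23.0
145 [370. 256.] 16.0
150 [368. 252.] 16.0
155 [365. 248.] 23.0
160 [362. 245.] 22.0
165 [358. 242.] 16.0
170 [354. 239.] 11.0
175 [350. 236.] 10.0
180 [345. 234.] 16.0
```

Request:
{"op": "apply_moves", "data": {"rows": [{"x":0,"y":0,"z":0,"ax":0,"ay":0,"az":-2,"gripper":0.85},{"x":0,"y":0,"z":0,"ax":0,"ay":0,"az":0,"gripper":0.85}]}}

```text
clock: 21.02
position: [0.4749, 0.0197, 0.1269]
ee_rot: [-0.241, 0.97, -0.0, 0.0]
ft_force: [2.0, -1.3, -5.4]
grip_width: 0.24
grasp_force: 64.6
```

```bash
python3 - <<'E'
from h import *
togo([.4744,.020,.1266]); print(get_obs()['torque'].round(3))
E
```

```text
tool mm [0.3 0.4 0.3] ydir 117.91 pos [0.4749 0.0197 0.1269] zax [ 0. -0. -1.] t 21.0167 w 0.24008827330127905 gf 64.56178504027775 F [ 2.  -1.3 -5.4] q7 1.97
[ 0.399  0.109 -0.489]
```

Request:
{"op": "apply_moves", "data": {"rows": [{"x":0,"y":0,"z":0,"ax":0,"ay":0,"az":-2,"gripper":0.85},{"x":0,"y":0,"z":0,"ax":0,"ay":0,"az":0,"gripper":0.85}]}}

```text
clock: 21.18
position: [0.475, 0.0199, 0.1269]
ee_rot: [-0.258, 0.966, -0.0, 0.0]
ft_force: [3.2, -0.1, -5.9]
grip_width: 0.239
grasp_force: 64.9
```

```bash
python3 - <<'E'
from h import *
togo([.4744,.020,.1266]); print(get_obs()['torque'].round(3))
w=snap('wrist','w17')
g=w['color'].mean(2)
# ascii brightness map around lever
for v in range(205,300,4): print(v,''.join(' .:-=+*#%@'[min(9,int(g[v:v+4,u:u+4].mean()/14))] for u in range(260,420,4)))
E
```

```text
tool mm [0.5 0.4 0.3] ydir 119.92 pos [0.475  0.0199 0.1269] zax [ 0.001  0.    -1.   ] t 21.1833 w 0.23949009770222815 gf 64.85722375771729 F [ 3.2 -0.1 -5.9] q7 2.0
[ 0.46  -0.143 -0.519]
205 @@@@*-=++----------.   .-@@@@@@@@@@@@@@#
209 @@@@*=+==----:::---.    -@@@@@@@@@@@@@@%
213 @@@@*++----::-=-::-:    :@@@@@@@@@@@@@@%
217 @@@@++--------:-----    .%@@@@@@@@@@@@@@
221 @@@@==-----:::--::--.    -@@@@@@@@@@@@@@
225 @@@%------:---==--:-:     +%@@@@@@@@@@@@
229 @@@@=---------==-----       -%@@@@@@@@@@
233 @@@@+---------==--=--:       :@@@@@@@@@@
237 @@@@%---------==-----:    .   =@@@@@@@@@
241 @@@@@---------==--=--:    ... .@@@@@@@@@
245 @@@@@==-:-----==--=:::   ....  %@@@@@@@@
249 @@@@@==:.-----==--=:.:   ..... @@@@@@@@@
253 @@@@#==..-----==--=:.- .......-@@@@@@@@@
257 @+ .===..----===--=- -:  . . .#@%#*+#@@@
261 *  .==- .----===---- -=:. . .+#++++++@@@
265 -..:==- .-----==----.:==-...=++++++++*@@
269 ...-==: :--=--------.:===...-+++++++++@@
273   .===: :--:::::::-=:.===. ..+++++++++#@
277  ..===. :-:-------::: ===:  .=+++++++++@
281 . :=+=. -:----------:.=++:.  :+++++++*#@
285   ..=#. :-----------:.*+...  .-=+*#%@@@@
289 .....*:.------------:.*.  . .. -%@@@@@@@
293 ...  :..------------:.:. .......%@@@@%=.
297  .. ....------------:... . ..   -*%@@+..
```

```bash
python3 - <<'E'
from h import *
P=np.array([.4745,.02])
for n in('w15','w16','w17'):
  w=load(n); g=cv2.GaussianBlur(w['color'].mean(2),(3,3),0)
  print(n,[(a,proj(w,[*(P+.0245*np.array([np.cos(np.radians(a)),np.sin(np.radians(a))])),.157])[0].round(0).tolist()) for a in(130,150,155,160,165)])
  for v in(229,235,241,247,253): print(v,[u for u in range(335,400) if g[v,u]<25][:1],[u for u in range(355,410) if g[v,u]>50][:1])
w=load('w17')
for p in((364,246),(366,247),(368,248)):
  k=atz(w,*p,.157)[:2]-P; print(p,np.linalg.norm(k),np.degrees(np.arctan2(k[1],k[0])))
E
```

```text
w15 [(130, [357.0, 242.0]), (150, [340.0, 231.0]), (155, [335.0, 230.0]), (160, [330.0, 228.0]), (165, [325.0, 227.0])]
229 [340] [371]
235 [340] [376]
241 [339] [377]
247 [339] [377]
253 [338] [374]
w16 [(130, [375.0, 269.0]), (150, [368.0, 252.0]), (155, [365.0, 249.0]), (160, [362.0, 245.0]), (165, [358.0, 242.0])]
229 [343] [373]
235 [345] [379]
241 [344] [381]
247 [339] [381]
253 [339] [380]
w17 [(130, [376.0, 272.0]), (150, [370.0, 255.0]), (155, [367.0, 251.0]), (160, [364.0, 248.0]), (165, [361.0, 244.0])]
229 [344] [371]
235 [347] [380]
241 [347] [383]
247 [339] [384]
253 [339] [383]
(364, 246) 0.024801385385308093 161.52537155811535
(366, 247) 0.02514953220761288 159.48104650521373
(368, 248) 0.025529556833345717 157.4912407228368
```

The knob's world angle has stayed at about 158–160° (expected closed stop 158.5°) while the hand turned on and the torque rose, so the lever is on its stop. The post stands at 30.3 mm and the grip holds. I'll settle briefly and hand in.

Request:
{"op": "apply_moves", "data": {"rows": [{"x":0,"y":0,"z":0,"ax":0,"ay":0,"az":0,"gripper":0.85},{"x":0,"y":0,"z":0,"ax":0,"ay":0,"az":0,"gripper":0.85},{"x":0,"y":0,"z":0,"ax":0,"ay":0,"az":0,"gripper":0.85}]}}

```text
clock: 21.48
position: [0.4749, 0.0199, 0.1269]
ee_rot: [-0.258, 0.966, -0.0, 0.0]
ft_force: [4.9, -1.2, -5.6]
grip_width: 0.24
grasp_force: 65.2
```

```bash
python3 - <<'E'
from h import *
togo([.4744,.020,.1266]); print(hand_in())
E
```

```text
tool mm [0.4 0.3 0.3] ydir 119.93 pos [0.4749 0.0199 0.1269] zax [ 0.001  0.    -1.   ] t 21.4833 w 0.23989208376776955 gf 65.18692950921832 F [ 4.9 -1.2 -5.6] q7 2.0
the job is handed in; nothing more can be done
None
```

Handed in at 21.5 s with no verdict shown: the tart is upright on the pan, the post is lifted about 30.3 mm by hand travel (the ring itself wasn't seen), the lever is at its closed stop by knob position and wrist torque, and the gripper is still holding the post.

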